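Crank the padded clamp snug on an old timber

ROBOT

A 6-joint arm with a two-finger parallel gripper is mounted at the origin on the work surface. World frame = base frame: x ahead of the robot, y to its left, z up, the work surface at z = 0. Lengths are in m, angles in degrees, forces in N, time in s.
With the tool pointing down it reaches from about 0.3 to 0.75 m from the base axis. Payload 8.5 kg.
Tool frame: the origin (TCP) lies between the finger pads; the fingertips stand ahead of it and the grasp point (between the pads) lies 8 mm behind it (env.tcp_to_tips is the z of the fingertips in the tool frame, in m); z points along the fingers, x is the direction in which the jaws open and shut, and the axes are right-handed (so a half turn about z gives the same grasp; the last joint's range is limited). The gripper opens to 85 mm and grips with 20 to 120 N. Pads are 22 mm wide; open, the fingers measure 114 mm over their backs; the gripper's body (76 mm by 85 mm) begins 54 mm behind the grasp point. The pads swing forward as they close: fully open they stand 13 mm farther back than shut.
Start: joints at [-77.424, 21.807, 74.336, -0, 83.858, -12.336], TCP at [0.232, -0.499, 0.242] pointing down, gripper open.
Joint ranges: [-178.18, 178.18], [-50.72, 133.34], [12.68, 142.11], [-81.47, 261.47], [9.98, 163.14], [-165.26, 165.26]. Speed limits (degrees/s): [136.94, 136.94, 180, 180, 180, 180].

INTERFACE

Orientations are given as a 3x3 rotation matrix whose columns are the frame's x, y, z axes.
In Python, from rig import observe, viewer, env gives the robot as it stands.
- The arm moves only by the tool jog_arm, never from a script. Its arguments are lists of equal length, an entry for each row: "dr": the turn, a rotation vector about the tool's x, y, z in rad, a list of three; "slide": the shift along the tool's x, y, z in m, a list of three; "gripper": the opening, from -1 (shut) to 1 (fully open), so that 0 is half open. In form: {"dr": [[rx, ry, rz], ...], "slide": [[dx, dy, dz], ...], "gripper": [gripper, ...]}. A call has exactly 10 rows; each row shifts and turns the commanded pose from where the row before left it, along the tool's axes as they then stand; what a row does not reach is not made up. A row lasts 1/10 s, in which the tool goes at most 50 mm and 8.59 degrees, less where a joint would pass 70% of its speed; a pose out of reach is approached as far as the arm can. A call is refused whole if a number of a shift passes 0.05 or a number of a turn 0.15, either way. A call with a gripper value outside its range is refused whole. The fingers move at their own pace and stop on an object; "force" is the grip in N (left out, the last holds). Time passes only in rows, so rows that do not move let the fingers close, or fill a call up. It gives the time, the measured TCP pose, the force and the opening at its end, in the units of the state.
- observe(): the state, without advancing time (a new reading comes with each control period).
- viewer.get_image(name): name is "scene" or "top"; returns a dict with "pixels" (480x640x3 uint8, blue, green, red), "camera_matrix" (3x3 intrinsics, pixels), "dist_coeffs" ([k1, k2, p1, p2, k3] as OpenCV has them; the pictures are not rectified), "R" (3x3) and "t" (3): a world point X has camera coordinates R X + t. Camera axes: x right, y down, z forward; pixel columns grow to the right and rows downward; lengths in m; the calibration is good to about 2 mm. A picture is of the moment at which its call begins. There is no depth.
- env.close_job(): hands the job in, once; it reports no verdict.
The state is a dict: "time_s": time; "q": joint angles; "qvel": joint speeds; "joint_efforts": joint torques, N m; "position": TCP position; "tool_rot": TCP orientation; "ft_force": force on the tool from outside, world axes, zero at the start; "wrist_torque": the same for the moment, N m; "grip_width": finger opening in m.
Only numpy, scipy, OpenCV 4.12 (cv2) and the standard library are available. Lean on these libraries where they do the work, as an engineer would, in place of code of your own. Each camera call takes 0.05 s, during which the arm holds its last target.

TASK

Fit the loose crank from the blue tray fully down onto the square shaft of the bench clamp, and wind it clockwise (seen from above) until the padded jaw holds the old timber snugly against the fixed jaw - a firm hold, but never forced, for the wood is fragile. Then lift the crank off, lay it flat back in the middle of its blue tray, and leave everything else where it stands.

Things in the scene. Friction and masses are not known exactly. Their poses are not given: they have to be found in the camera images.
- shaft_seat (a point): point on the clamp's upright shaft axis at the top of the round brass collar (38 mm across, 72 mm above the table) where the fitted crank's underside rests. z up along the shaft, y the way the jaw closes, x across the clamp; it is fixed to the clamp and does NOT show how the shaft is turned. Above the collar: 16 mm square for 22 mm, then a round nose.
- shaft_nose (a point): tip of the shaft, 32.5 mm above shaft_seat; round nose 15 mm across, narrowing to 6 mm at the tip. The square below it stands at any turn (not given, and not told by these axes): a crank let down at the wrong turn rests on the square's corners, its underside about 22 mm above the collar, and must be turned under light pressure, a quarter turn at most, until it drops.
- clamp: fixed bench clamp: aluminium bed 150 (x) x 380 (y) x 18 mm, origin under its centre. Along its y: grey gearbox 100 x 95 mm, top at 60 mm, centred at y = -130 mm, shaft in its middle; blue moving jaw; grey fixed jaw, 130 mm wide, cork face at y = +85 mm. Jaws and timber end 64 mm above the table, so the fitted crank swings above all.
- jaw: blue moving jaw, 36 mm wide (x), 45 mm high; face of its sprung cork pad (20 N per mm) 26 mm from its origin towards the clamp's +y, along which it slides: 10 mm per radian of the shaft, clockwise from above closing. The shaft turns stiffly (0.3 N m, so it stays as left); once the timber is nipped its torque rises by 0.01 N m per newton of jaw force. Origin at its underside, on the bed.
- timber: old dark timber to be held, 200 (x) x 45 mm high, 0.5 kg, loose on the clamp bed, up to 7 mm from the fixed jaw. Back (+y, to the fixed jaw) straight, 26 mm from its origin; front stepped: 52, 60 or 68 mm thick where the jaw meets it. 10 to 40 N from the jaw holds it well, over 60 N crushes it. Origin at its underside.
- crank: loose crank, 0.2 to 0.35 kg. Origin: centre of the hub's underside, on the socket axis (z, up). Hub 30 x 30 x 48 mm high, dark steel, sides along x and y, 18 mm square socket (same sides) 40 mm deep from below. Arm: bar 20 wide, 10 thick, flush with the underside, out to x = 81 mm. Handle: red free-spinning upright grip, 20 mm across, axis at x = 70 mm, 14 to 64 mm above the underside.
- crank_mid (a point): point on the crank's underside, midway along it (x = 33 mm from the hub's axis).
- tray: blue square tray with white lining, fixed, 190 x 190 mm, walls 18 mm high and 5 mm thick, inner floor 5 mm above the table. Origin at the centre of its underside; it stands left or right of the clamp, an orange bin on the other side.
- bin: orange bin 180 x 180 x 60 mm with a terracotta bowl in it (fixed). Leave alone.
- sherd: small terracotta bowl, 90 mm across, 30 mm high, in the orange bin. Leave alone.
- bowl: white ceramic bowl 110 mm across, 60 mm high. Leave alone.
- jar: amber glass jar 60 mm across, 85 mm high. Leave alone.
- brush: brush lying on the table. Leave alone.
- spatula: spatula lying on the table. Leave alone.

How it is judged:
By the outcome, as a careful person would: the job done as asked, in the order asked, and still so for the second after the job is handed in, with the robot touching nothing.
It also fails if it takes over 72 s, if anything falls off the work surface, if the arm or the gripper's body presses on something with over 40 N, if the wrist force passes 120 N, or if a joint passes its speed limit or range.

## Working session

There is one attempt and no reset: what is moved stays moved. The work goes in short steps, Python scripts to look and compute and a tool call to move; the robot and the scene stay as the last step left them, time stands still between calls to the robot, and variables do not carry over. Pictures are saved under pics/ and viewed, and the job is handed in when it is done.

Besides the shell and the picture viewer there is one more tool, called after ">>>" as a command line: name --argument value ..., lists and objects as JSON in quotes. jog_arm: Moves the arm, as the interface text tells. Its arguments: {"type":"object","properties":{"dr":{"type":"array","items":{"type":"array","items":{"type":"number"}}},"slide":{"type":"array","items":{"type":"array","items":{"type":"number"}}},"gripper":{"type":"array","items":{"type":"number"}},"force":{"type":"number"}},"required":["dr","slide","gripper"]}

```bash
ls; mkdir -p pics
python3 - <<'E'
from rig import observe, viewer, env
import cv2,pickle,numpy as np
for n in ("scene","top"):
    d=viewer.get_image(n); cv2.imwrite(f"pics/{n}0.png",d["pixels"]); pickle.dump(d,open(f"{n}0.pkl","wb"))
    print(n,d["camera_matrix"],d["dist_coeffs"],d["R"],d["t"])
s=observe(); print(s); print(env.tcp_to_tips)
E
```

```text
pics
scene [[459.71894008   0.         310.38031354]
 [  0.         459.71894008 233.81875242]
 [  0.           0.           1.        ]] [-0.01759117  0.          0.          0.          0.        ] [[ 0.66541797  0.74641979 -0.00874226]
 [ 0.57211809 -0.51748421 -0.63631044]
 [-0.47947869  0.4184108  -0.77138356]] [-0.31287014 -0.20578429  1.25448081]
top [[580.07619176   0.         314.17618321]
 [  0.         580.07619176 244.87429952]
 [  0.           0.           1.        ]] [-0.03558368  0.          0.          0.          0.        ] [[-0.02226579 -0.99975062 -0.00171425]
 [-0.97945189  0.02215743 -0.20045711]
 [ 0.2004451  -0.00278431 -0.97970098]] [0.02566103 0.50031051 1.41001926]
{'time_s': 0.1, 'q': array([-7.74232996e+01,  2.18371885e+01,  7.43794560e+01, -1.27206563e-03,
        8.38581619e+01, -1.23362480e+01]), 'qvel': array([-0.08327224, -0.16383754, -0.05894079, -0.00391591,  0.08924675,
       -0.00824554]), 'joint_efforts': array([ 3.31892828e-03, -4.49221909e+01, -2.31656474e+01, -1.81626292e-04,
        3.73336690e-03,  2.63348954e-05]), 'position': array([ 0.23161534, -0.49857668,  0.24177858]), 'tool_rot': array([[ 4.21242759e-01, -9.06947873e-01, -3.05838031e-04],
       [-9.06947021e-01, -4.21242791e-01,  1.26948284e-03],
       [-1.28018682e-03, -2.57381561e-04, -9.99999147e-01]]), 'ft_force': array([ 0.19173983, -0.01459248,  0.37863387]), 'wrist_torque': array([-0.05949764, -0.01536525, -0.04463951]), 'grip_width': 0.08538957655329074}
0.011
```

View pics/scene0.png

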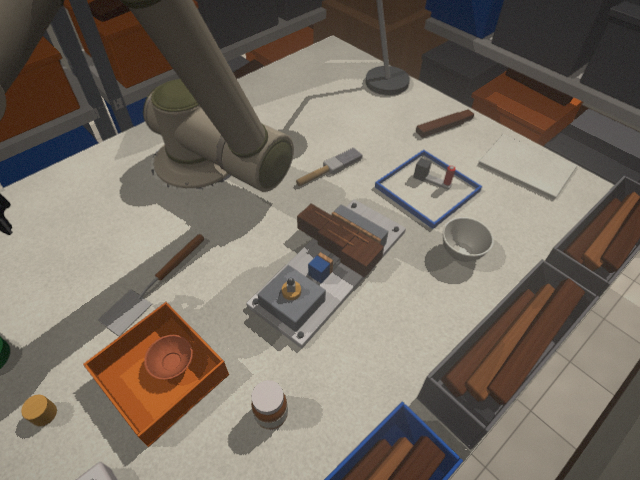

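View pics/top0.png

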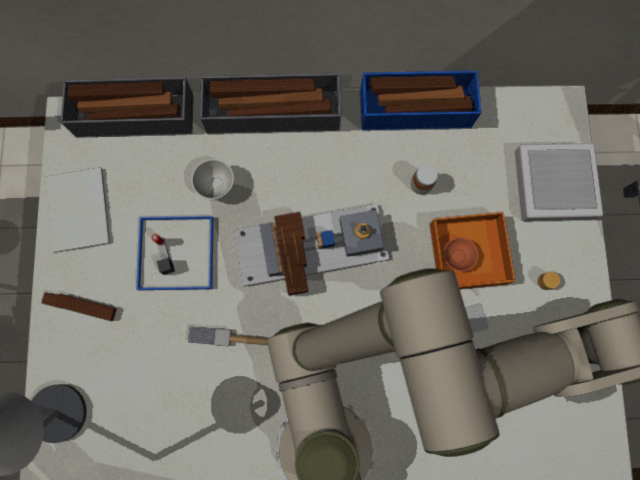

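The top view shows the tray on the left around (176,253), with the crank hub at (165,265) and the red grip at (157,239). The clamp shaft is at (362,231) and the bin is on the right. I'll enlarge these next.

```bash
cat > h.py <<'E'
import cv2,pickle,numpy as np
def load(f): return pickle.load(open(f,"rb"))
def ray(d,uv):
    p=cv2.undistortPoints(np.array([[uv]],float),d["camera_matrix"],np.array(d["dist_coeffs"]))[0,0]
    R=np.array(d["R"]);t=np.array(d["t"]); return -R.T@t, R.T@np.array([p[0],p[1],1])
def at(d,uv,z):
    c,r=ray(d,uv); return c+r*(z-c[2])/r[2]
def proj(d,X):
    R=np.array(d["R"]);return cv2.projectPoints(np.atleast_2d(np.array(X,float)),cv2.Rodrigues(R)[0],np.array(d["t"]),d["camera_matrix"],np.array(d["dist_coeffs"]))[0][:,0]
def tri(d1,u1,d2,u2):
    c1,r1=ray(d1,u1);c2,r2=ray(d2,u2)
    A=np.stack([r1,-r2],1);s=np.linalg.lstsq(A,c2-c1,rcond=None)[0]
    a=c1+r1*s[0];b=c2+r2*s[1];return (a+b)/2,np.linalg.norm(a-b)
def crop(d,x,y,w,h,k,f):
    im=cv2.resize(d["pixels"][y:y+h,x:x+w],None,fx=k,fy=k,interpolation=cv2.INTER_CUBIC)
    for i in range(0,w,10):
        cv2.putText(im,str(x+i),(i*k,8),0,.3,(0,255,255),1);cv2.line(im,(i*k,10),(i*k,14),(0,255,255),1)
    for j in range(0,h,10):
        cv2.putText(im,str(y+j),(0,j*k+4),0,.3,(0,255,255),1)
    cv2.imwrite(f,im)
E
python3 - <<'E'
from h import *
t=load("top0.pkl");s=load("scene0.pkl")
crop(t,130,205,90,90,6,"pics/t_tray.png");crop(t,230,195,165,100,4,"pics/t_clamp.png")
crop(s,370,145,120,90,6,"pics/s_tray.png");crop(s,240,190,170,160,4,"pics/s_clamp.png")
E
```

```text
(no output)
```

View pics/t_tray.png

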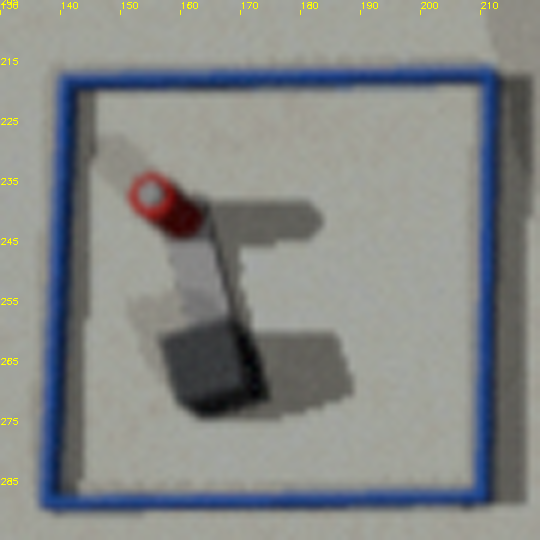

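View pics/s_tray.png

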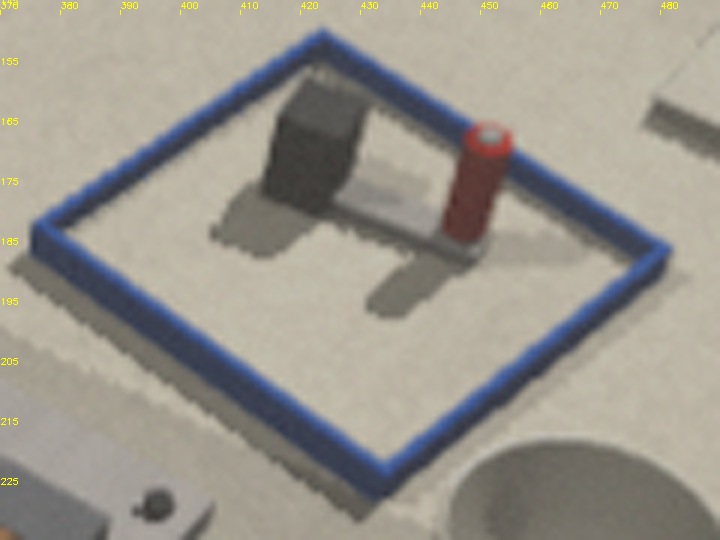

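View pics/t_clamp.png

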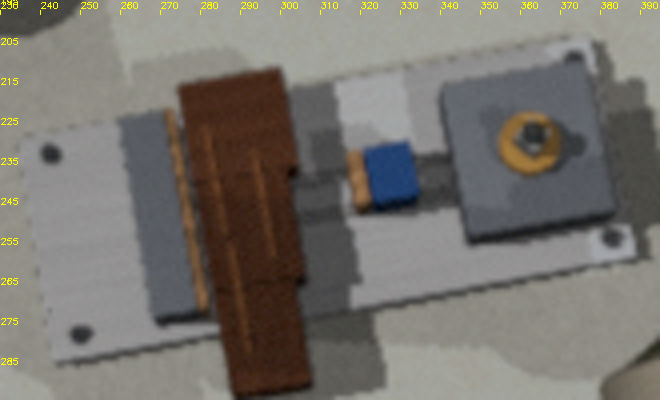

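View pics/s_clamp.png

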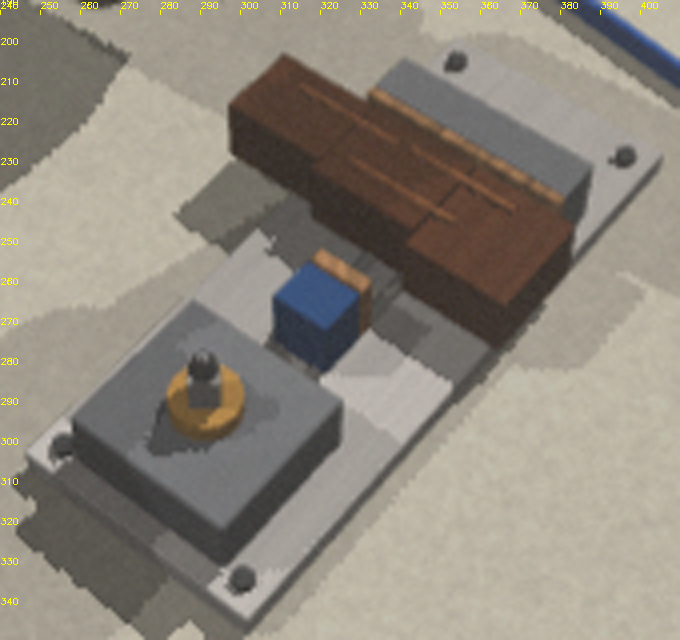

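Run:
```python
from h import *
t=load("top0.pkl");s=load("scene0.pkl")
T=lambda x,y:(130+(x+.5)/6-.5,205+(y+.5)/6-.5); C=lambda x,y:(230+(x+.5)/4-.5,195+(y+.5)/4-.5)
S=lambda x,y:(370+(x+.5)/6-.5,145+(y+.5)/6-.5); D=lambda x,y:(240+(x+.5)/4-.5,190+(y+.5)/4-.5)
r=[at(t,T(*p),.018)for p in[(61,75),(495,70),(489,500),(43,505)]];print("tray",np.round(r,4),np.mean(r,0))
r=[at(s,S(*p),.018)for p in[(322,32),(668,250),(385,468),(33,225)]];print("trayS",np.round(r,4),np.mean(r,0))
hb=[at(t,T(*p),.053)for p in[(160,337),(235,320),(252,382),(180,402)]];hc=np.mean(hb,0);print("hub",np.round(hb,4),hc)
hs=[at(s,S(*p),.053)for p in[(307,72),(370,97),(352,134),(283,114)]];print("hubS",np.round(hs,4),np.mean(hs,0))
g=at(t,T(152,193),.069);gs=at(s,S(491,136),.069);print("grip",g,gs)
for a,b in((hc,g),(np.mean(hs,0),gs)):
  v=(b-a)[:2];print(np.linalg.norm(v),np.degrees(np.arctan2(v[1],v[0])))
print("collar",at(t,C(530,143),.072),at(s,D(205,399),.072))
print("nose",at(t,C(535,132),.1045),at(s,D(203,358),.1045),tri(t,C(535,132),s,D(203,358)))
# clamp axes: fixed jaw cork line z=.064; bed corners z .018
for n,f,d in(("T",C,t),("S",D,s)):pass
print("bolts",[np.round(at(t,C(*p),.02),4)for p in[(51,154),(81,334),(574,58),(613,237)]])
print("boltsS",[np.round(at(s,D(*p),.02),4)for p in[(456,62),(624,156),(63,447),(243,578)]])
print("gbx",[np.round(at(t,C(*p),.06),4)for p in[(442,86),(582,64),(616,212),(468,243)]])
print("pad face",[np.round(at(t,C(*p),.063),4)for p in[(347,152),(357,210)]])
print("timber front",[np.round(at(t,C(*p),.064),4)for p in[(281,68),(297,165),(292,176),(304,279),(296,285),(310,386)]])
print("timber back",[np.round(at(t,C(*p),.064),4)for p in[(180,85),(234,397)]])
print("cork",[np.round(at(t,C(*p),.064),4)for p in[(172,108),(205,308)]])
```

```text
tray [[0.5918 0.468  0.018 ]
 [0.5896 0.2786 0.018 ]
 [0.4018 0.2787 0.018 ]
 [0.4036 0.4686 0.018 ]] [0.49669554 0.37349698 0.018     ]
trayS [[0.4054 0.467  0.018 ]
 [0.5919 0.4655 0.018 ]
 [0.5887 0.282  0.018 ]
 [0.4033 0.2794 0.018 ]] [0.49735179 0.37348599 0.018     ]
hub [[0.4686 0.4113 0.053 ]
 [0.4751 0.38   0.053 ]
 [0.4487 0.3722 0.053 ]
 [0.4409 0.4021 0.053 ]] [0.45834981 0.39138047 0.053     ]
hubS [[0.4402 0.4049 0.053 ]
 [0.4682 0.4122 0.053 ]
 [0.4778 0.3885 0.053 ]
 [0.4505 0.3768 0.053 ]] [0.45917621 0.39557588 0.053     ]
grip [0.52675572 0.41222765 0.069     ] [0.52576937 0.41340787 0.069     ]
0.07151205602407135 16.948968989281468
0.06893931569451357 14.990696823986248
collar [ 0.53059076 -0.10587096  0.072     ] [ 0.53329967 -0.10651908  0.072     ]
nose [ 0.52996071 -0.10632065  0.1045    ] [ 0.53187968 -0.10479776  0.1045    ] (array([ 0.530803  , -0.10543282,  0.10359845]), np.float64(0.002311212460987849))
bolts [array([0.5422, 0.1992, 0.02  ]), array([0.4244, 0.1798, 0.02  ]), array([ 0.5986, -0.1413,  0.02  ]), array([ 0.4795, -0.1613,  0.02  ])]
boltsS [array([0.4245, 0.1811, 0.02  ]), array([0.5421, 0.2003, 0.02  ]), array([ 0.4798, -0.1595,  0.02  ]), array([ 0.5974, -0.1392,  0.02  ])]
gbx [array([ 0.5715, -0.0528,  0.06  ]), array([ 0.5839, -0.1419,  0.06  ]), array([ 0.4879, -0.159 ,  0.06  ]), array([ 0.4703, -0.0658,  0.06  ])]
pad face [array([0.5295, 0.0083, 0.063 ]), array([0.4922, 0.0029, 0.063 ])]
timber front [array([0.5845, 0.0487, 0.064 ]), array([0.5216, 0.0397, 0.064 ]), array([0.5146, 0.043 , 0.064 ]), array([0.4492, 0.0367, 0.064 ]), array([0.4456, 0.0418, 0.064 ]), array([0.3825, 0.0344, 0.064 ])]
timber back [array([0.5749, 0.1125, 0.064 ]), array([0.3768, 0.0811, 0.064 ])]
cork [array([0.5601, 0.1177, 0.064 ]), array([0.4324, 0.0983, 0.064 ])]
```

Run:
```python
from h import *
t=load("top0.pkl");s=load("scene0.pkl")
crop(t,348,216,30,30,18,"pics/a.png");crop(s,272,262,40,44,14,"pics/b.png")
a=cv2.imread("pics/a.png");b=cv2.imread("pics/b.png");b=cv2.resize(b,(int(560*540/616),540))
cv2.imwrite("pics/ab.png",np.clip(np.hstack([a[:,:],b[:,:]])[:, :800].astype(float)*1.4,0,255).astype(np.uint8)) if 0 else None
cv2.imwrite("pics/b2.png",np.clip(b.astype(float)*1.6,0,255).astype(np.uint8));cv2.imwrite("pics/a2.png",np.clip(a.astype(float)*1.6,0,255).astype(np.uint8))
```

```text
(no output)
```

View pics/a2.png

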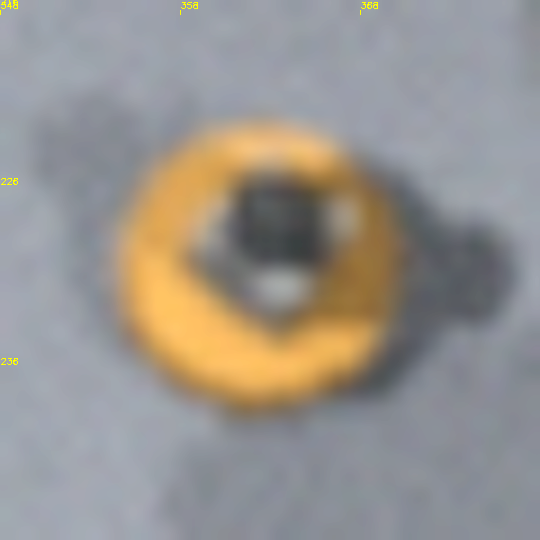

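View pics/b2.png

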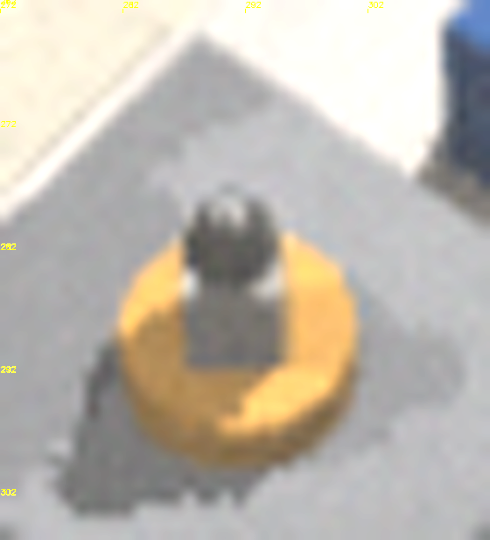

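The square's corners lie nearly along the world axes, and its edges are at about 49° (mod 90) in both views. The shaft is near (0.5315, -0.106). The crank hub is near (0.459, 0.3935) with yaw of about 16°. Next I move over the tray.

>>> jog_arm --dr '[[0, 0, 0], [0, 0, 0], [0, 0, 0], [0, 0, 0], [0, 0, 0], [0, 0, 0], [0, 0, 0], [0, 0, 0], [0, 0, 0], [0, 0, 0]]' --slide '[[-0.0357, -0.0291, 0], [-0.0357, -0.0291, 0], [-0.0357, -0.0291, 0], [-0.0357, -0.0291, 0], [-0.0357, -0.0291, 0], [-0.0357, -0.0291, 0], [-0.0357, -0.0291, 0], [-0.0357, -0.0291, 0], [-0.0357, -0.0291, 0], [-0.0357, -0.0291, 0]]' --gripper '[1, 1, 1, 1, 1, 1, 1, 1, 1, 1]' --force 40

```text
time_s: 1.1
position: [0.3451, -0.0506, 0.2423]
tool_rot: [[0.421, -0.907, 0.0], [-0.907, -0.421, -0.0], [0.0, -0.0, -1.0]]
ft_force: [1.0, -1.3, -0.3]
grip_width: 0.0855
```

>>> jog_arm --dr '[[0, 0, 0], [0, 0, 0], [0, 0, 0], [0, 0, 0], [0, 0, 0], [0, 0, 0], [0, 0, 0], [0, 0, 0], [0, 0, 0], [0, 0, 0]]' --slide '[[-0.0357, -0.0291, 0], [-0.0357, -0.0291, 0], [-0.0357, -0.0291, 0], [-0.0357, -0.0291, 0], [-0.0357, -0.0291, 0], [-0.0357, -0.0291, 0], [-0.0357, -0.0291, 0], [-0.0357, -0.0291, 0], [-0.0357, -0.0291, 0], [-0.0357, -0.0291, 0]]' --gripper '[1, 1, 1, 1, 1, 1, 1, 1, 1, 1]'

```text
time_s: 2.1
position: [0.4587, 0.3959, 0.2419]
tool_rot: [[0.422, -0.907, -0.001], [-0.907, -0.422, -0.0], [0.0, 0.001, -1.0]]
ft_force: [1.3, -0.5, 0.6]
grip_width: 0.0855
```

>>> jog_arm --dr '[[0, 0, -0.149], [0, 0, -0.149], [0, 0, -0.149], [0, 0, -0.149], [0, 0, -0.149], [0, 0, -0.149], [0, 0, -0.149], [0, 0, -0.149], [0, 0, -0.149], [0, 0, -0.149]]' --slide '[[0, 0, 0], [0, 0, 0], [0, 0, 0], [0, 0, 0], [0, 0, 0], [0, 0, 0], [0, 0, 0], [0, 0, 0], [0, 0, 0], [0, 0, 0]]' --gripper '[1, 1, 1, 1, 1, 1, 1, 1, 1, 1]'

```text
time_s: 3.1
position: [0.4586, 0.3938, 0.2418]
tool_rot: [[0.936, 0.352, -0.001], [0.352, -0.936, -0.001], [-0.001, 0.0, -1.0]]
ft_force: [0.7, 0.1, 0.2]
grip_width: 0.0851
```

>>> jog_arm --dr '[[0, 0, -0.149], [0, 0, -0.149], [0, 0, -0.149], [0, 0, -0.149], [0, 0, -0.149], [0, 0, -0.149], [0, 0, -0.149], [0, 0, -0.149], [0, 0, -0.149], [0, 0, -0.149]]' --slide '[[0, 0, 0], [0, 0, 0.01], [0, 0, 0.01], [0, 0, 0.01], [0, 0, 0.01], [0, 0, 0.01], [0, 0, 0.01], [0, 0, 0.01], [0, 0, 0.01], [0, 0, 0]]' --gripper '[1, 1, 1, 1, 1, 1, 1, 1, 1, 1]'

```text
time_s: 4.1
position: [0.4581, 0.3935, 0.1605]
tool_rot: [[-0.276, 0.961, -0.003], [0.961, 0.276, -0.002], [-0.001, -0.003, -1.0]]
ft_force: [-0.1, -0.0, -0.5]
grip_width: 0.0852
```

>>> jog_arm --dr '[[0, 0, 0], [0, 0, 0], [0, 0, 0], [0, 0, 0], [0, 0, 0], [0, 0, 0], [0, 0, 0], [0, 0, 0], [0, 0, 0], [0, 0, 0]]' --slide '[[0, 0, 0.02], [0, 0, 0.02], [0, 0, 0.02], [0, 0, 0.015], [0, 0, 0], [0, 0, 0], [0, 0, 0], [0, 0, 0], [0, 0, 0], [0, 0, 0]]' --gripper '[1, 1, 1, 1, 1, 1, 1, 1, 1, 1]'

```text
time_s: 5.1
position: [0.4588, 0.394, 0.0877]
tool_rot: [[-0.27, 0.963, 0.001], [0.963, 0.27, 0.0], [0.0, 0.001, -1.0]]
ft_force: [-0.2, 1.0, 1.3]
grip_width: 0.0853
```

```bash
cat > snap.py <<'E'
import sys;from rig import viewer,observe
from h import *
n=sys.argv[1]
for c,b in(("scene",sys.argv[2]),("top",sys.argv[3])):
    if b=="-":continue
    d=viewer.get_image(c);pickle.dump(d,open(f"{n}_{c}.pkl","wb"));x,y,w,h,k=map(int,b.split(","));crop(d,x,y,w,h,k,f"pics/{n}_{c}.png")
o=observe();print(o["time_s"],np.round(o["position"],4),np.round(o["q"],1),np.round(o["ft_force"],1),np.round(o["wrist_torque"],2),np.degrees(np.arctan2(o["tool_rot"][1][0],o["tool_rot"][0][0])).round(1))
E
python3 snap.py v1 370,110,120,120,5 130,205,90,90,6
```

```text
5.2 [0.4588 0.3939 0.0875] [ 29.4  35.5  77.8   0.   66.7 -76.2] [ 0.4 -0.   0.1] [-0.03 -0.01  0.07] 105.7
```

View pics/v1_scene.png

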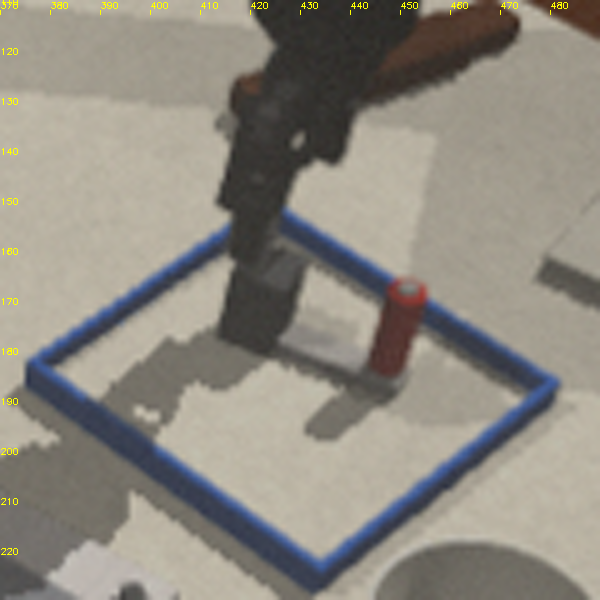

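View pics/v1_top.png

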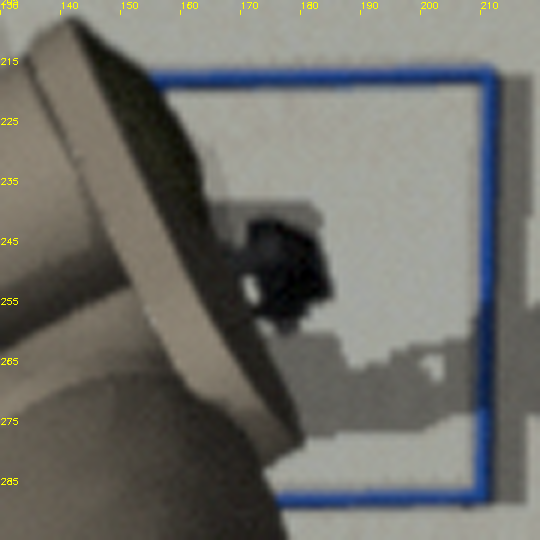

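Fingers straddle the hub, seen at (424,165) in the scene view. Descending and gripping.

>>> jog_arm --dr '[[0, 0, 0], [0, 0, 0], [0, 0, 0], [0, 0, 0], [0, 0, 0], [0, 0, 0], [0, 0, 0], [0, 0, 0], [0, 0, 0], [0, 0, 0]]' --slide '[[0, 0, 0.015], [0, 0, 0.015], [0, 0, 0.015], [0, 0, 0.013], [0, 0, 0], [0, 0, 0], [0, 0, 0], [0, 0, 0], [0, 0, 0], [0, 0, 0]]' --gripper '[1, 1, 1, 1, 1, 1, -1, -1, -1, -1]' --force 50

```text
time_s: 6.2
position: [0.4589, 0.394, 0.0298]
tool_rot: [[-0.27, 0.963, 0.001], [0.963, 0.27, 0.0], [0.0, 0.001, -1.0]]
ft_force: [-1.7, -2.0, 5.9]
grip_width: 0.0296
```

>>> jog_arm --dr '[[0, 0, 0], [0, 0, 0], [0, 0, 0], [0, 0, 0], [0, 0, 0], [0, 0, 0], [0, 0, 0], [0, 0, 0], [0, 0, 0], [0, 0, 0]]' --slide '[[0, 0, 0], [0, 0, 0], [0, 0, 0], [0, 0, 0], [0, 0, 0], [0, 0, -0.01], [0, 0, -0.02], [0, 0, -0.02], [0, 0, -0.02], [0, 0, 0]]' --gripper '[-1, -1, -1, -1, -1, -1, -1, -1, -1, -1]'

```text
time_s: 7.2
position: [0.4596, 0.3944, 0.1018]
tool_rot: [[-0.27, 0.963, 0.004], [0.963, 0.27, 0.002], [0.001, 0.004, -1.0]]
ft_force: [0.6, 0.9, -2.5]
grip_width: 0.0293
```

```bash
python3 snap.py v2 370,100,120,120,5 -
```

```text
7.25 [0.4589 0.394  0.1   ] [ 29.4  34.6  77.1  -0.   68.2 -76.2] [-0.3 -0.5 -3. ] [-0.    0.04  0.  ] 105.7
```

View pics/v2_scene.png

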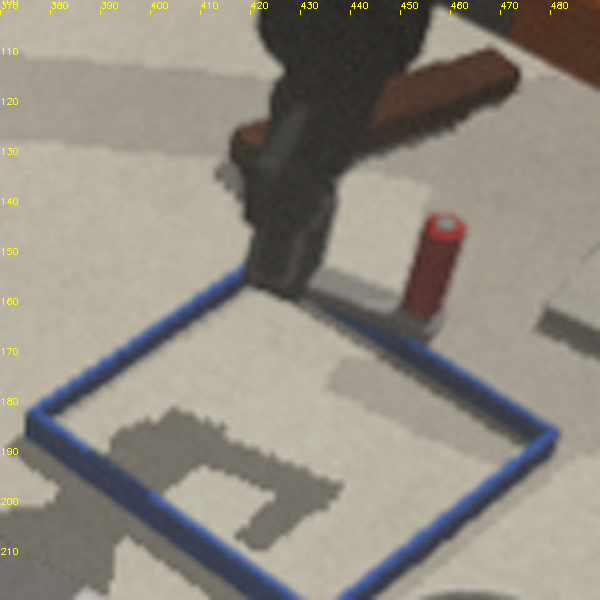

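Run:
```python
from h import *
s=load("v2_scene.pkl")
g=at(s,(370+446.5/5-.5,100+228.5/5-.5),.1395);print(g)
v=g[:2]-np.array([.459,.394]);print(np.linalg.norm(v),np.degrees(np.arctan2(v[1],v[0])))
```

```text
[0.52785673 0.41263999 0.1395    ]
0.07133511103826272 15.147315612780906
```

>>> jog_arm --dr '[[0, 0, 0], [0, 0, 0], [0, 0, 0], [0, 0, 0], [0, 0, 0], [0, 0, 0], [0, 0, 0], [0, 0, 0], [0, 0, 0], [0, 0, 0]]' --slide '[[0, 0, -0.035], [0, 0, -0.035], [-0.0386, -0.0051, 0], [-0.0386, -0.0051, 0], [-0.0386, -0.0051, 0], [-0.0386, -0.0051, 0], [-0.0386, -0.0051, 0], [-0.0386, -0.0051, 0], [-0.0386, -0.0051, 0], [-0.0386, -0.0051, 0]]' --gripper '[-1, -1, -1, -1, -1, -1, -1, -1, -1, -1]'

```text
time_s: 8.25
position: [0.5022, 0.084, 0.168]
tool_rot: [[-0.27, 0.963, -0.003], [0.963, 0.27, 0.0], [0.001, -0.003, -1.0]]
ft_force: [1.3, -0.1, -2.5]
grip_width: 0.0292
```

>>> jog_arm --dr '[[0, 0, 0], [0, 0, 0], [0, 0, 0], [0, 0, 0], [0, 0, 0], [0, 0, -0.145], [0, 0, -0.145], [0, 0, -0.145], [0, 0, -0.145], [0, 0, 0]]' --slide '[[-0.0386, -0.0051, 0], [-0.0386, -0.0051, 0], [-0.0386, -0.0051, 0], [-0.0386, -0.0051, 0], [-0.0386, -0.0051, 0], [0, 0, 0], [0, 0, 0], [0, 0, 0], [0, 0, 0], [0, 0, 0]]' --gripper '[-1, -1, -1, -1, -1, -1, -1, -1, -1, -1]'

```text
time_s: 9.25
position: [0.5297, -0.107, 0.1679]
tool_rot: [[-0.754, 0.657, -0.003], [0.657, 0.754, 0.001], [0.003, -0.001, -1.0]]
ft_force: [1.6, 0.5, -2.1]
grip_width: 0.0291
```

```bash
python3 snap.py v3 230,190,120,120,5 320,190,90,90,6
```

```text
9.35 [ 0.53   -0.107   0.1684] [ -24.    24.7   82.7   -0.    72.7 -162.6] [ 0.   0.3 -2.9] [ 0.02  0.03 -0.01] 138.7
```

View pics/v3_scene.png

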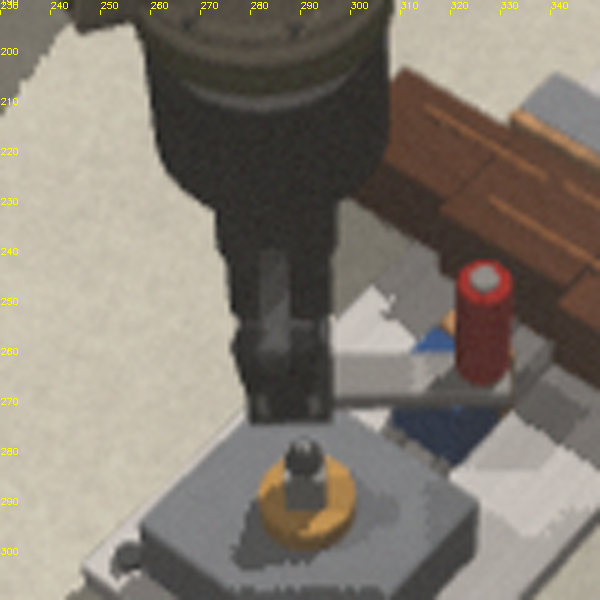

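View pics/v3_top.png

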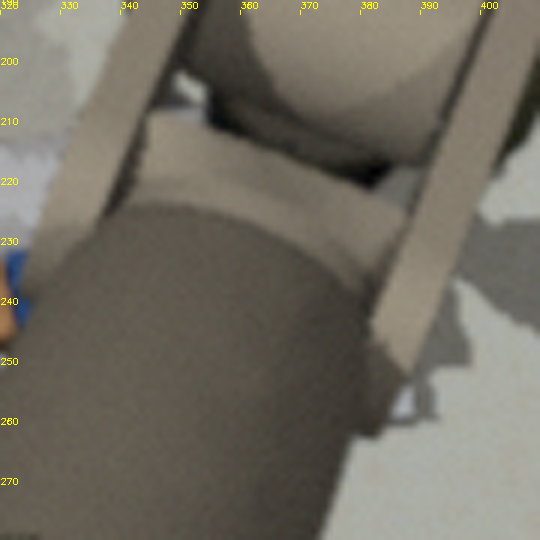

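Run:
```python
from h import *
s=load("v3_scene.pkl")
g=at(s,(230+485.5/5-.5,190+278.5/5-.5),.2079);a=np.radians(48.7);print(g,g[:2]-.07*np.array([np.cos(a),np.sin(a)]))
v=g[:2]-np.array([.53,-.107]);print(np.linalg.norm(v),np.degrees(np.arctan2(v[1],v[0])))
print(at(s,(230+304.5/5-.5,190+443/5-.5),.1045))
```

```text
[ 0.5761094  -0.05440908  0.2079    ] [ 0.52990928 -0.10699757]
0.0699419874913713 48.75714382878537
[ 0.53011858 -0.1032505   0.1045    ]
```

>>> jog_arm --dr '[[0, 0, 0], [0, 0, 0], [0, 0, 0], [0, 0, 0], [0, 0, 0], [0, 0, 0], [0, 0, 0], [0, 0, 0], [0, 0, 0], [0, 0, 0]]' --slide '[[0, 0.0015, 0.01], [0, 0, 0.012], [0, 0, 0.012], [0, 0, 0.005], [0, 0, 0.004], [0, 0, 0.003], [0, 0, 0.001], [0, 0, 0], [0, 0, 0], [0, 0, 0]]' --gripper '[-1, -1, -1, -1, -1, -1, -1, -1, -1, -1]'

```text
time_s: 10.35
position: [0.5314, -0.1061, 0.1226]
tool_rot: [[-0.753, 0.658, 0.0], [0.658, 0.753, -0.0], [-0.0, 0.0, -1.0]]
ft_force: [-0.6, 0.3, -2.2]
grip_width: 0.0297
```

```bash
python3 snap.py v4 230,190,120,120,5 -
```

```text
10.4 [ 0.5313 -0.1061  0.1225] [ -23.8   27.7   86.2    0.    66.  -162.7] [ 0.4  0.5 -2.8] [-0.04  0.04  0.05] 138.9
```

View pics/v4_scene.png

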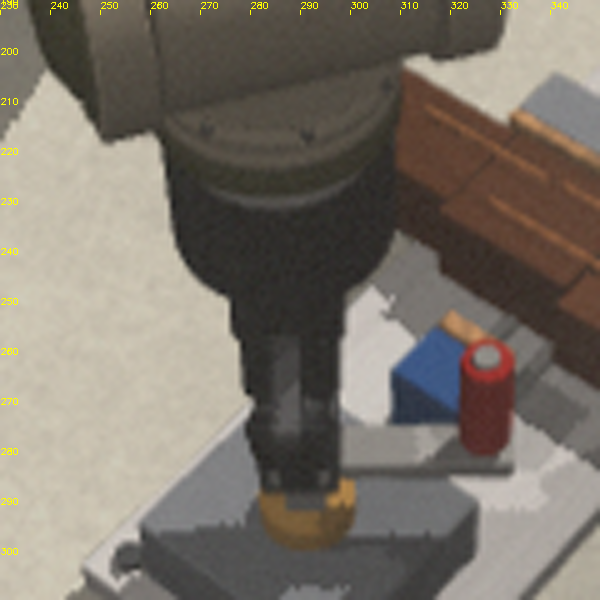

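The nose is inside the socket with no contact force, and the square looks aligned. Lowering gently.

>>> jog_arm --dr '[[0, 0, 0], [0, 0, 0], [0, 0, 0], [0, 0, 0], [0, 0, 0], [0, 0, 0], [0, 0, 0], [0, 0, 0], [0, 0, 0], [0, 0, 0]]' --slide '[[0, 0, 0.001], [0, 0, 0.001], [0, 0, 0.001], [0, 0, 0.001], [0, 0, 0.001], [0, 0, 0.001], [0, 0, 0], [0, 0, 0], [0, 0, 0], [0, 0, 0]]' --gripper '[-1, -1, -1, -1, -1, -1, -1, -1, -1, -1]'

```text
time_s: 11.4
position: [0.5311, -0.1057, 0.1161]
tool_rot: [[-0.753, 0.658, -0.001], [0.658, 0.753, 0.001], [0.001, 0.0, -1.0]]
ft_force: [-0.7, 4.4, -3.3]
grip_width: 0.0296
```

```bash
python3 snap.py v5 - -
```

```text
11.4 [ 0.5311 -0.1057  0.1161] [ -23.8   28.2   86.6    0.    65.2 -162.7] [-0.7  4.4 -3.3] [ 0.7   0.13 -0.  ] 138.9
```

>>> jog_arm --dr '[[0, 0, 0], [0, 0, 0], [0, 0, 0], [0, 0, 0], [0, 0, 0], [0, 0, 0], [0, 0, 0], [0, 0, 0], [0, 0, 0], [0, 0, 0]]' --slide '[[0.0005, 0.0006, 0], [0, 0, 0.001], [0, 0, 0.001], [0, 0, 0.001], [0, 0, 0.001], [0, 0, 0.001], [0, 0, 0.001], [0, 0, 0], [0, 0, 0], [0, 0, 0]]' --gripper '[-1, -1, -1, -1, -1, -1, -1, -1, -1, -1]'

```text
time_s: 12.4
position: [0.5313, -0.1053, 0.1103]
tool_rot: [[-0.753, 0.658, -0.0], [0.658, 0.753, -0.0], [-0.0, -0.0, -1.0]]
ft_force: [-0.7, 1.1, -3.3]
grip_width: 0.0293
```

```bash
python3 snap.py v5 - -
```

```text
12.4 [ 0.5313 -0.1053  0.1103] [ -23.7   28.6   87.1   -0.    64.3 -162.6] [-0.7  1.1 -3.3] [0.09 0.18 0.06] 138.9
```

Engaged without resistance (8 mm below the corner-rest height). Continuing down to the collar.

>>> jog_arm --dr '[[0, 0, 0], [0, 0, 0], [0, 0, 0], [0, 0, 0], [0, 0, 0], [0, 0, 0], [0, 0, 0], [0, 0, 0], [0, 0, 0], [0, 0, 0]]' --slide '[[0, 0.0003, 0.002], [0, 0, 0.002], [0, 0, 0.002], [0, 0, 0.002], [0, 0, 0.002], [0, 0, 0.0015], [0, 0, 0.001], [0, 0, 0.001], [0, 0, 0], [0, 0, 0]]' --gripper '[-1, -1, -1, -1, -1, -1, -1, -1, -1, -1]'

```text
time_s: 13.4
position: [0.5315, -0.105, 0.0968]
tool_rot: [[-0.753, 0.658, 0.0], [0.658, 0.753, 0.0], [-0.0, 0.0, -1.0]]
ft_force: [-1.9, 0.2, -2.5]
grip_width: 0.0295
```

```bash
python3 snap.py v6 230,190,120,120,5 -
```

```text
13.45 [ 0.5315 -0.105   0.0968] [ -23.7   29.6   87.9    0.    62.4 -162.6] [-1.9  1.1 -2.4] [0.17 0.22 0.01] 138.9
```

View pics/v6_scene.png

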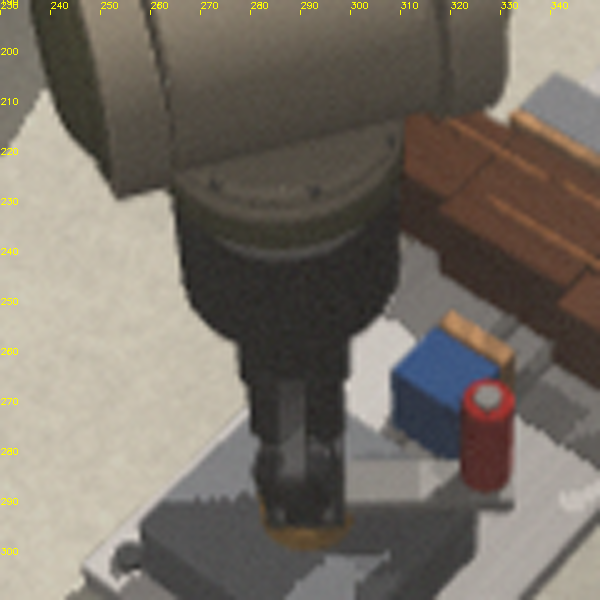

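>>> jog_arm --dr '[[0, 0, 0], [0, 0, 0], [0, 0, 0], [0, 0, 0], [0, 0, 0], [0, 0, 0], [0, 0, 0], [0, 0, 0], [0, 0, 0], [0, 0, 0]]' --slide '[[0, 0, 0.0005], [0, 0, 0.0005], [0, 0, 0.0003], [0, 0, 0], [0, 0, 0], [0, 0, 0], [0, 0, 0], [0, 0, 0], [0, 0, 0], [0, 0, 0]]' --gripper '[-1, -1, -1, -1, -1, -1, -1, -1, -1, -1]'

```text
time_s: 14.45
position: [0.5315, -0.105, 0.0967]
tool_rot: [[-0.753, 0.657, 0.001], [0.657, 0.753, -0.0], [-0.001, 0.0, -1.0]]
ft_force: [-6.2, 2.2, 9.9]
grip_width: 0.0295
```

```bash
python3 snap.py v6b - -
```

```text
14.45 [ 0.5315 -0.105   0.0967] [ -23.7   29.6   88.    -0.    62.4 -162.6] [-6.2  2.2  9.9] [0.41 1.01 0.06] 138.9
```

Seated: about 12 N of press at the expected height, TCP 0.0967. I'll relieve the press slightly and start winding with a firmer grip.

>>> jog_arm --dr '[[0, 0, 0], [0, 0, 0], [0, 0, 0], [0, 0, 0.1], [0, 0, 0.1], [0, 0, 0.1], [0, 0, 0.1], [0, 0, 0.1], [0, 0, 0], [0, 0, 0]]' --slide '[[0.0003, -0.0003, -0.0008], [0, 0, 0], [0, 0, 0], [0, 0, 0], [0, 0, 0], [0, 0, 0], [0, 0, 0], [0, 0, 0], [0, 0, 0], [0, 0, 0]]' --gripper '[-1, -1, -1, -1, -1, -1, -1, -1, -1, -1]' --force 90

```text
time_s: 15.45
position: [0.5312, -0.1046, 0.0968]
tool_rot: [[-0.346, 0.938, 0.001], [0.938, 0.346, 0.001], [0.0, 0.001, -1.0]]
ft_force: [-3.3, 4.1, 7.7]
grip_width: 0.029
```

```bash
python3 snap.py v7 230,190,120,120,5 -
```

```text
15.5 [ 0.5312 -0.1046  0.0969] [ -23.7   29.6   88.     0.    62.4 -134. ] [-2.7  4.3  6.6] [ 0.7   0.45 -0.04] 110.2
```

View pics/v7_scene.png

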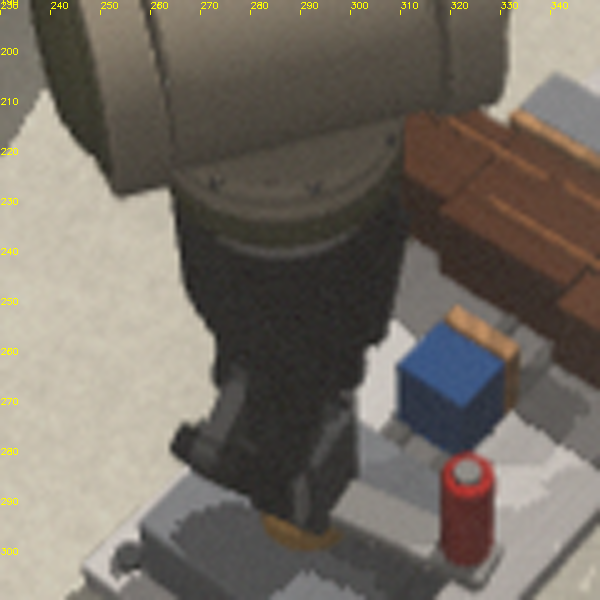

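>>> jog_arm --dr '[[0, 0, 0.1], [0, 0, 0.1], [0, 0, 0.1], [0, 0, 0.1], [0, 0, 0.1], [0, 0, 0.1], [0, 0, 0.1], [0, 0, 0.1], [0, 0, 0.1], [0, 0, 0.1]]' --slide '[[0.0004, 0, -0.0004], [0, 0, 0], [0, 0, 0], [0, 0, 0], [0, 0, 0], [0, 0, 0], [0, 0, 0], [0, 0, 0], [0, 0, 0], [0, 0, 0]]' --gripper '[-1, -1, -1, -1, -1, -1, -1, -1, -1, -1]'

```text
time_s: 16.5
position: [0.5311, -0.1052, 0.0969]
tool_rot: [[0.605, 0.796, 0.0], [0.796, -0.605, -0.001], [-0.001, 0.001, -1.0]]
ft_force: [-2.7, -1.4, 3.0]
grip_width: 0.0294
```

```bash
python3 snap.py v8 230,190,120,120,5 -
```

```text
16.55 [ 0.5311 -0.1052  0.0969] [-23.7  29.6  88.   -0.1  62.4 -76.1] [-2.6 -2.3  2.1] [-0.29  0.49  0.05] 52.5
```

View pics/v8_scene.png

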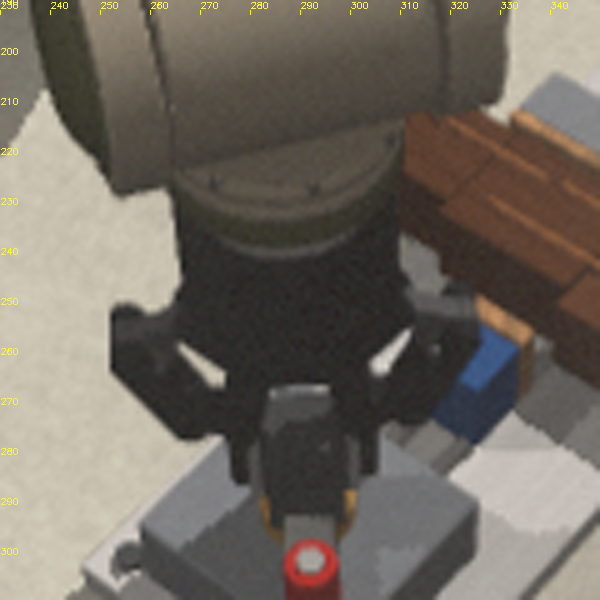

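>>> jog_arm --dr '[[0, 0, 0.1], [0, 0, 0.1], [0, 0, 0.1], [0, 0, 0.1], [0, 0, 0.1], [0, 0, 0.1], [0, 0, 0.1], [0, 0, 0.1], [0, 0, 0.1], [0, 0, 0.1]]' --slide '[[-0.0003, 0, 0], [0, 0, 0], [0, 0, 0], [0, 0, 0], [0, 0, 0], [0, 0, 0], [0, 0, 0], [0, 0, 0], [0, 0, 0], [0, 0, 0]]' --gripper '[-1, -1, -1, -1, -1, -1, -1, -1, -1, -1]'

```text
time_s: 17.55
position: [0.5305, -0.1055, 0.0969]
tool_rot: [[0.997, -0.077, -0.001], [-0.077, -0.997, -0.001], [-0.001, 0.001, -1.0]]
ft_force: [-4.6, -2.8, 4.0]
grip_width: 0.0284
```

```bash
python3 -c "
from rig import observe
o=observe();print(o['wrist_torque'],o['joint_efforts'],o['qvel'][5],o['ft_force'],o['q'][5])
"; python3 snap.py v9 230,190,120,120,5 230,195,165,100,4
```

```text
[-0.28693111  0.87415891  0.36164908] [  1.37677375 -44.77037787 -18.7392801    1.00095738  -0.94771396
  -0.97538799] 56.81133890439008 [-4.62841416 -2.7541004   4.03545496] -19.27797211950855
17.65 [ 0.5304 -0.1055  0.0969] [-23.8  29.6  88.1  -0.1  62.4 -19.3] [-4.1 -2.2  3.9] [-0.28  0.82 -0.  ] -4.4
```

View pics/v9_scene.png

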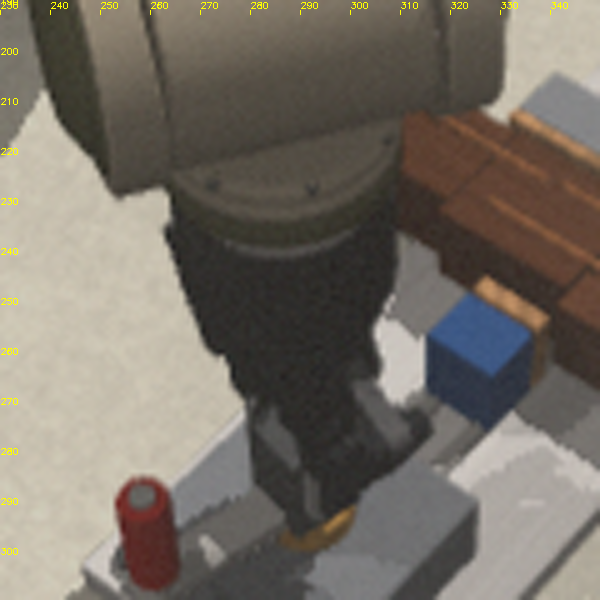

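View pics/v9_top.png

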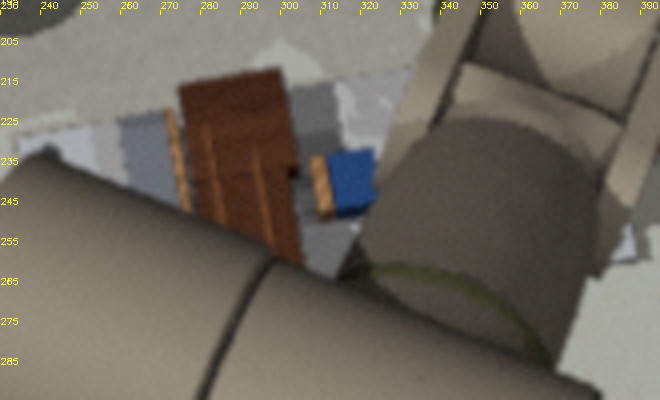

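>>> jog_arm --dr '[[0, 0, 0.09], [0, 0, 0.09], [0, 0, 0.09], [0, 0, 0.09], [0, 0, 0.09], [0, 0, 0.09], [0, 0, 0.09], [0, 0, 0.09], [0, 0, 0.09], [0, 0, 0.09]]' --slide '[[-0.0004, 0.0002, 0], [0, 0, 0], [0, 0, 0], [0, 0, 0], [0, 0, 0], [0, 0, 0], [0, 0, 0], [0, 0, 0], [0, 0, 0], [0, 0, 0]]' --gripper '[-1, -1, -1, -1, -1, -1, -1, -1, -1, -1]'

```text
time_s: 18.65
position: [0.5299, -0.1052, 0.0969]
tool_rot: [[0.56, -0.829, -0.001], [-0.829, -0.56, -0.0], [-0.0, 0.001, -1.0]]
ft_force: [-5.3, 1.5, 5.1]
grip_width: 0.0287
```

```bash
python3 -c "
from rig import observe
o=observe();print(o['wrist_torque'],o['joint_efforts'],o['qvel'][5],o['ft_force'],o['q'][5])
"; python3 snap.py v10 260,180,150,130,5 250,200,80,60,8
```

```text
[0.1746808 0.7925351 0.334033 ] [ 1.09424139e-02 -4.42419291e+01 -1.91259062e+01  4.85940054e-01
 -1.22728866e+00 -8.19350313e-01] 51.30387202747106 [-5.30673416  1.47916809  5.11229973] 32.228912084558345
18.75 [ 0.5299 -0.1051  0.0968] [-23.8  29.5  88.1  -0.   62.4  32.2] [-4.9  0.1  4.7] [0.14 0.77 0.06] -55.9
```

View pics/v10_scene.png

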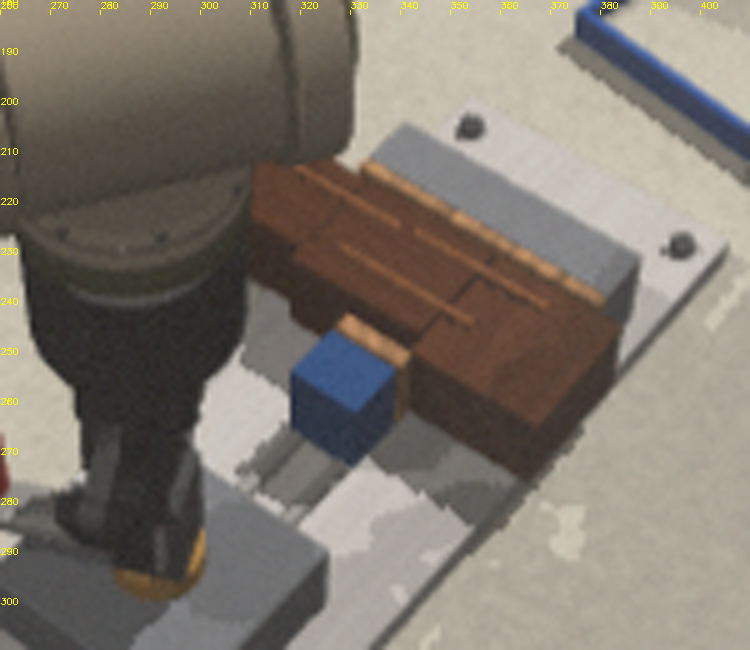

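View pics/v10_top.png

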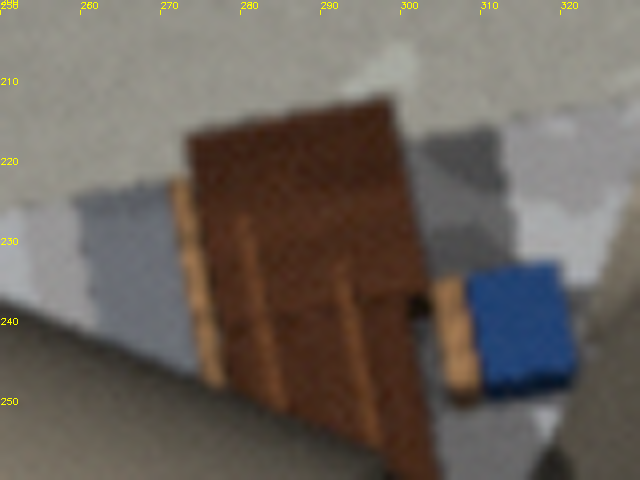

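>>> jog_arm --dr '[[0, 0, 0.04], [0, 0, 0.04], [0, 0, 0.04], [0, 0, 0.04], [0, 0, 0.04], [0, 0, 0.04], [0, 0, 0.04], [0, 0, 0.04], [0, 0, 0.04], [0, 0, 0.04]]' --slide '[[-0.0002, 0.0003, 0], [0, 0, 0], [0, 0, 0], [0, 0, 0], [0, 0, 0], [0, 0, 0], [0, 0, 0], [0, 0, 0], [0, 0, 0], [0, 0, 0]]' --gripper '[-1, -1, -1, -1, -1, -1, -1, -1, -1, -1]'

```text
time_s: 19.75
position: [0.5298, -0.1049, 0.0969]
tool_rot: [[0.195, -0.981, -0.001], [-0.981, -0.195, 0.0], [-0.0, 0.001, -1.0]]
ft_force: [-2.4, 1.8, 4.4]
grip_width: 0.0291
```

```bash
cat > tq.py <<'E'
from rig import observe
o=observe();print(o['time_s'],o['wrist_torque'].round(3),o['joint_efforts'][5].round(3),o['qvel'][5].round(1),o['ft_force'].round(1),o['q'][5].round(2),o['position'].round(4))
E
python3 tq.py; python3 snap.py v11 310,180,80,90,8 250,200,80,60,8
```

```text
19.75 [0.403 0.528 0.741] 0.223 22.7 [-2.4  1.8  4.4] 54.98 [ 0.5298 -0.1049  0.0969]
19.85 [ 0.5298 -0.1049  0.0969] [-23.8  29.5  88.2  -0.   62.3  55. ] [-4.   2.3  5.4] [0.37 0.67 0.54] -78.7
```

View pics/v11_scene.png

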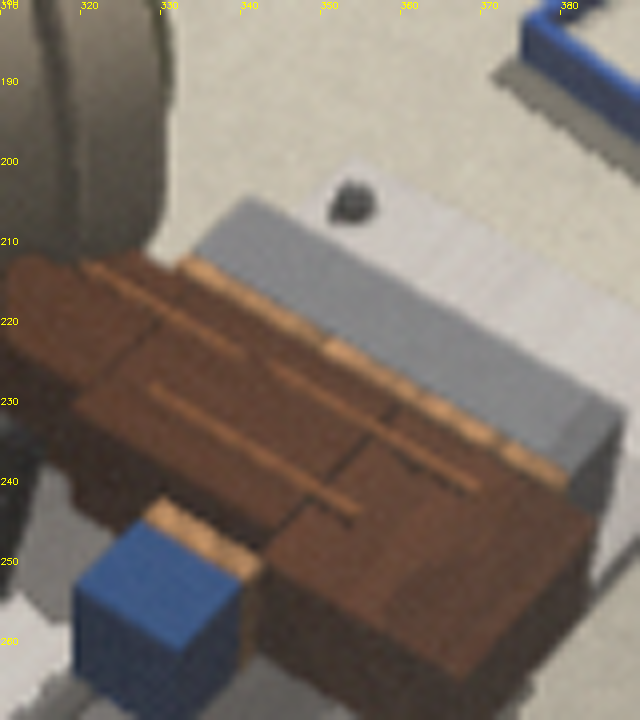

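View pics/v11_top.png

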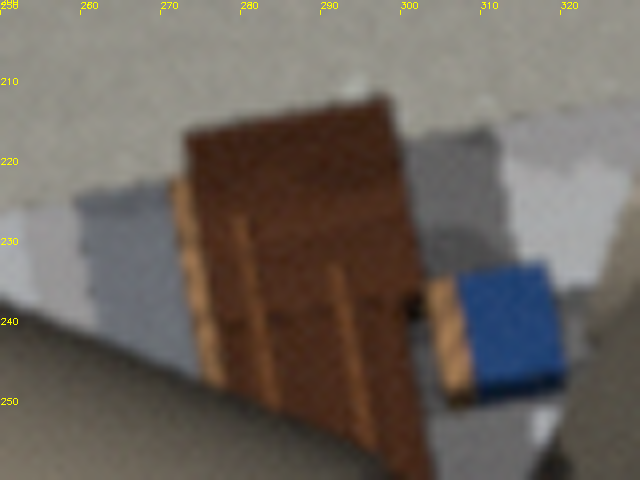

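```bash
python3 tq.py
python3 - <<'E'
from h import *
# gradient profile comparisons: timber position along image rows in top view, t0 vs v10 vs v11
for f in("top0.pkl","v10_top.pkl","v11_top.pkl"):
    d=load(f);g=cv2.cvtColor(d["pixels"],cv2.COLOR_BGR2GRAY).astype(int);b=d["pixels"].astype(int)
    for r in(226,230,234,242,246): print(f,r,g[r,266:312].tolist())
E
```

```text
19.85 [0.373 0.667 0.536] 0.92 -1.6 [-4.   2.3  5.4] 54.95 [ 0.5298 -0.1049  0.0969]
top0.pkl 226 [90, 92, 92, 92, 85, 81, 89, 89, 88, 91, 60, 51, 46, 49, 55, 59, 50, 52, 48, 54, 52, 51, 51, 51, 50, 51, 53, 51, 53, 53, 52, 53, 50, 48, 46, 50, 54, 74, 93, 97, 98, 98, 97, 95, 94, 93]
top0.pkl 230 [90, 91, 91, 92, 90, 83, 71, 81, 74, 61, 61, 52, 51, 58, 52, 63, 66, 44, 47, 50, 46, 41, 49, 45, 46, 47, 45, 50, 48, 46, 49, 49, 49, 50, 47, 49, 51, 58, 77, 95, 95, 89, 74, 77, 72, 73]
top0.pkl 234 [92, 93, 93, 90, 90, 92, 85, 83, 96, 83, 59, 52, 45, 50, 49, 54, 63, 58, 46, 50, 49, 49, 50, 49, 52, 51, 52, 61, 58, 53, 51, 51, 52, 52, 49, 52, 53, 55, 70, 94, 96, 89, 78, 74, 73, 74]
top0.pkl 242 [91, 92, 92, 91, 92, 91, 92, 85, 78, 94, 86, 71, 62, 50, 44, 48, 47, 59, 69, 49, 41, 46, 42, 47, 48, 50, 47, 49, 58, 70, 52, 43, 43, 46, 47, 45, 42, 50, 68, 68, 67, 69, 68, 69, 76, 74]
top0.pkl 246 [95, 92, 94, 92, 90, 91, 93, 91, 85, 76, 88, 74, 47, 40, 39, 39, 43, 41, 56, 59, 41, 40, 37, 35, 43, 42, 40, 36, 49, 58, 56, 44, 40, 40, 40, 41, 37, 51, 74, 73, 76, 77, 74, 76, 76, 73]
v10_top.pkl 226 [95, 99, 
[... 1368 characters left out ...]
0, 48, 49, 50, 49, 54, 51, 45, 59, 77, 76, 80, 80, 76, 76, 78, 79, 91]
v11_top.pkl 234 [111, 108, 111, 111, 107, 110, 105, 98, 113, 92, 53, 52, 52, 51, 63, 71, 49, 54, 52, 52, 54, 52, 55, 54, 55, 65, 71, 51, 52, 53, 52, 53, 54, 54, 51, 53, 49, 60, 76, 82, 84, 69, 70, 64, 63, 64]
v11_top.pkl 242 [107, 107, 110, 112, 110, 109, 110, 105, 101, 113, 102, 66, 48, 48, 50, 57, 66, 61, 54, 49, 47, 51, 48, 47, 48, 52, 53, 70, 62, 47, 45, 49, 52, 51, 45, 47, 57, 62, 90, 126, 123, 102, 80, 69, 63, 61]
v11_top.pkl 246 [56, 56, 51, 49, 51, 56, 68, 88, 93, 91, 103, 87, 53, 49, 50, 52, 64, 75, 57, 53, 47, 50, 52, 51, 50, 52, 54, 62, 76, 58, 53, 49, 49, 46, 45, 52, 64, 76, 78, 100, 125, 122, 101, 66, 64, 66]
```

>>> jog_arm --dr '[[0, 0, 0], [0, 0, 0], [0, 0, 0], [0, 0, 0], [0, 0, 0], [0, 0, 0], [0, 0, 0], [0, 0, 0.003], [0, 0, 0.003], [0, 0, 0.003]]' --slide '[[0, 0, 0], [0, 0, 0], [0, 0, 0], [0, 0, 0], [0, 0, 0], [0, 0, 0], [0, 0, 0], [0, 0, 0], [0, 0, 0], [0, 0, 0]]' --gripper '[-1, -1, -1, -1, -1, -1, -1, -1, -1, -1]'

```text
time_s: 20.85
position: [0.5298, -0.1049, 0.0969]
tool_rot: [[0.188, -0.982, -0.001], [-0.982, -0.188, 0.0], [-0.0, 0.001, -1.0]]
ft_force: [-4.1, 2.6, 5.3]
grip_width: 0.0291
```

```bash
python3 tq.py
```

```text
20.85 [0.441 0.681 0.766] 0.729 1.8 [-4.1  2.6  5.3] 55.4 [ 0.5298 -0.1049  0.0969]
```

```bash
python3 snap.py v12 310,180,80,90,8 250,200,80,60,8
python3 - <<'E'
from h import *
t={k:load(f) for k,f in dict(s0="scene0.pkl",s9="v9_scene.pkl",s10="v10_scene.pkl",s11="v11_scene.pkl",s12="v12_scene.pkl").items()}
yh=np.array([-.163,.987,0])
def blue(d):
    b=d["pixels"].astype(int);m=((b[...,0]-b[...,2])>60);m[:, :300]&=1
    w=(b[...,0]-b[...,2]).astype(float);mm=np.zeros_like(m);mm[235:290,300:355]=1
    w=np.where(mm&(w>45),1,0);ys,xs=np.nonzero(w);return xs.mean(),ys.mean(),len(xs)
J=proj(t["s0"],[[.511,.0,.063],np.array([.511,.0,.063])+.01*yh]);print("px/10mm",J[1]-J[0])
for k in t:print(k,blue(t[k]))
u=(J[1]-J[0]);
def sh(a,b,x,y,w,h):
    A=cv2.cvtColor(t[a]["pixels"],6)[y:y+h,x:x+w].astype(np.float32);B=cv2.cvtColor(t[b]["pixels"],6)[y:y+h,x:x+w].astype(np.float32)
    return cv2.phaseCorrelate(A,B,cv2.createHanningWindow((w,h),cv2.CV_32F))
for a,b in(("s0","s9"),("s9","s10"),("s10","s11"),("s11","s12"),("s0","s12")):
    (dx,dy),r=sh(a,b,330,205,60,65);print("timber",a,b,round(dx,2),round(dy,2),round(r,2),"mm",round(10*(dx*u[0]+dy*u[1])/(u@u),2))
for a,b in(("s9","s10"),("s10","s11"),("s11","s12")):
    (dx,dy),r=sh(a,b,305,235,44,44);print("jaw",a,b,round(dx,2),round(dy,2),round(r,2),"mm",round(10*(dx*u[0]+dy*u[1])/(u@u),2))
E
```

```text
20.95 [ 0.5297 -0.1049  0.0969] [-23.8  29.5  88.2  -0.   62.3  55.4] [-4.   2.7  4.9] [0.42 0.65 0.71] -79.2
px/10mm [ 2.92568794 -2.98800015]Traceback (most recent call last):
  File "<stdin>", line 9, in <module>
  File "<stdin>", line 5, in blue
numpy._core._exceptions._UFuncOutputCastingError: Cannot cast ufunc 'bitwise_and' output from dtype('int64') to dtype('bool') with casting rule 'same_kind'
```

View pics/v12_scene.png

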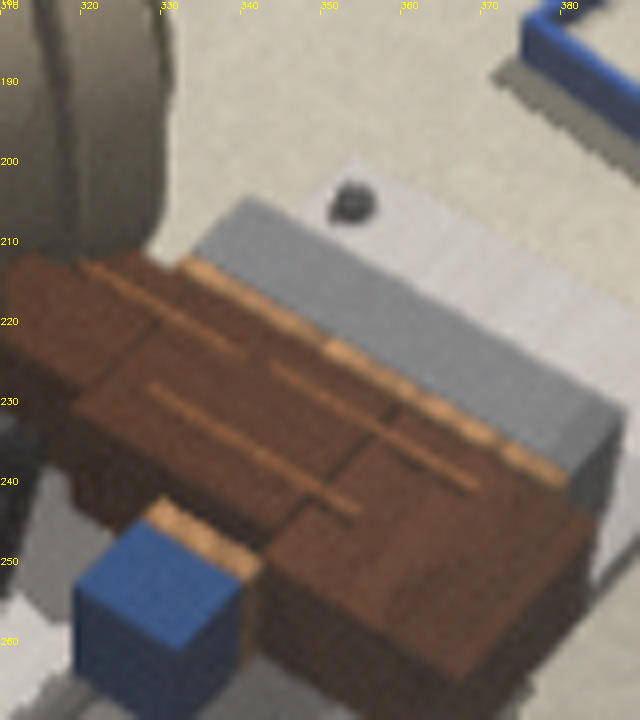

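Run:
```python
from h import *
t={k:load(f) for k,f in dict(s0="scene0.pkl",s9="v9_scene.pkl",s10="v10_scene.pkl",s11="v11_scene.pkl",s12="v12_scene.pkl").items()}
yh=np.array([-.163,.987,0])
J=proj(t["s0"],[[.511,.0,.063],np.array([.511,.0,.063])+.01*yh]);u=(J[1]-J[0])
def sh(a,b,x,y,w,h,c=6):
    A=cv2.cvtColor(t[a]["pixels"],6)[y:y+h,x:x+w].astype(np.float32);B=cv2.cvtColor(t[b]["pixels"],6)[y:y+h,x:x+w].astype(np.float32)
    return cv2.phaseCorrelate(A,B,cv2.createHanningWindow((w,h),cv2.CV_32F))
mm=lambda dx,dy:round(10*(dx*u[0]+dy*u[1])/(u@u),2)
for k in t:
    b=t[k]["pixels"].astype(int);m=(b[...,0]-b[...,2])>35;q=np.zeros(m.shape,bool);q[235:290,300:355]=True;ys,xs=np.nonzero(m&q);print(k,len(xs),xs.mean().round(2),ys.mean().round(2),xs.max(),ys.min(),mm(xs.mean(),ys.mean()))
for a,b in(("s0","s9"),("s9","s10"),("s10","s11"),("s11","s12"),("s0","s12")):
    (dx,dy),r=sh(a,b,330,215,60,55);print("timber",a,b,round(dx,2),round(dy,2),round(r,2),mm(dx,dy))
```

```text
s0 189 318.69 263.62 328 256 82.74
s9 184 325.61 256.63 335 249 106.26
s10 179 328.18 253.88 338 246 115.26
s11 176 329.26 252.95 339 245 118.64
s12 176 329.25 252.93 339 245 118.67
timber s0 s9 -0.01 0.05 0.75 -0.1
timber s9 s10 0.15 -0.29 0.87 0.75
timber s10 s11 0.24 -0.41 0.9 1.1
timber s11 s12 0.06 0.01 0.97 0.07
timber s0 s12 0.43 -0.22 0.82 1.1
```

Torque reads about 0.71–0.77 N m against about 0.34 when running free, so the jaw force is roughly 40 N, at the top of the wanted range. The timber moved about 1–2 mm onto the fixed jaw. I'll ease back within the socket play and see whether the jaw recoils.

>>> jog_arm --dr '[[0, 0, -0.01], [0, 0, -0.01], [0, 0, -0.01], [0, 0, -0.01], [0, 0, -0.01], [0, 0, -0.01], [0, 0, -0.01], [0, 0, -0.01], [0, 0, -0.01], [0, 0, -0.01]]' --slide '[[0, 0, 0], [0, 0, 0], [0, 0, 0], [0, 0, 0], [0, 0, 0], [0, 0, 0], [0, 0, 0], [0, 0, 0], [0, 0, 0], [0, 0, 0]]' --gripper '[-1, -1, -1, -1, -1, -1, -1, -1, -1, -1]'

```text
time_s: 21.95
position: [0.5298, -0.105, 0.0968]
tool_rot: [[0.284, -0.959, -0.0], [-0.959, -0.284, 0.001], [-0.001, 0.0, -1.0]]
ft_force: [-4.0, 2.0, 5.3]
grip_width: 0.0287
```

```bash
python3 tq.py; python3 snap.py v13 310,180,80,90,8 250,200,80,60,8
cat > jaw.py <<'E'
from h import *
import sys
L=sys.argv[1:]
yh=np.array([-.163,.987,0]);s0=load("scene0.pkl")
J=proj(s0,[[.511,.0,.063],np.array([.511,.0,.063])+.01*yh]);u=(J[1]-J[0]);mm=lambda dx,dy:round(10*(dx*u[0]+dy*u[1])/(u@u),2)
R=load("v11_scene.pkl")["pixels"]
for k in L:
    p=load(f"{k}_scene.pkl")["pixels"];b=p.astype(float);w=np.clip((b[...,0]-b[...,2]-10)/60,0,1);q=np.zeros(w.shape);q[235:290,300:355]=1;w*=q
    Y,X=np.indices(w.shape);out=[k,"jaw mm",mm((w*X).sum()/w.sum(),(w*Y).sum()/w.sum())]
    for n,(x,y,ww,h) in dict(timber=(325,222,45,40),jaw=(316,240,30,40)).items():
        A=cv2.cvtColor(R,6)[y:y+h,x:x+ww].astype(np.float32);B=cv2.cvtColor(p,6)[y:y+h,x:x+ww].astype(np.float32)
        W=np.eye(2,3,dtype=np.float32)
        try:
            cc,W=cv2.findTransformECC(A,B,W,cv2.MOTION_TRANSLATION,(3,200,1e-6));out+=[n,mm(W[0,2],W[1,2])]
        except Exception as e: out+=[n,'fail']
    print(*out)
E
python3 jaw.py v10 v11 v12 v13
```

```text
21.95 [ 0.375  0.651 -0.015] 0.11 -5.7 [-4.   2.   5.3] 49.72 [ 0.5298 -0.105   0.0968]
22.05 [ 0.5298 -0.1049  0.0968] [-23.8  29.5  88.2   0.   62.3  49.7] [-4.3  2.2  4.8] [0.39 0.72 0.09] -73.5
v10 jaw mm 112.25 timber -1.18 jaw -1.85
v11 jaw mm 115.62 timber -0.0 jaw -0.0
v12 jaw mm 115.75 timber -0.02 jaw -0.01
v13 jaw mm 115.28 timber -0.01 jaw -0.16
```

With the crank eased back, the torque drops to near zero and the jaw recoils about 0.4 mm. That fits the shaft friction balancing at about 30 N, inside the wanted range. Lifting the crank off.

>>> jog_arm --dr '[[0, 0, -0.02], [0, 0, -0.02], [0, 0, 0], [0, 0, 0], [0, 0, 0], [0, 0, 0], [0, 0, 0], [0, 0, 0], [0, 0, 0], [0, 0, 0]]' --slide '[[0, 0.0004, -0.0005], [0, 0, 0], [0, 0, 0], [0, 0, -0.001], [0, 0, -0.001], [0, 0, -0.001], [0, 0, -0.001], [0, 0, -0.001], [0, 0, -0.001], [0, 0, -0.001]]' --gripper '[-1, -1, -1, -1, -1, -1, -1, -1, -1, -1]'

```text
time_s: 23.05
position: [0.5296, -0.1051, 0.1043]
tool_rot: [[0.32, -0.947, 0.0], [-0.947, -0.32, 0.0], [-0.0, -0.0, -1.0]]
ft_force: [0.7, 3.5, -4.1]
grip_width: 0.0286
```

```bash
python3 tq.py; python3 snap.py v14 310,180,80,90,8 -;python3 jaw.py v13 v14
```

```text
23.05 [ 0.543 -0.203  0.065] 0.03 -0.0 [ 0.7  3.5 -4.1] 47.53 [ 0.5296 -0.1051  0.1043]
23.1 [ 0.5296 -0.1052  0.1044] [-23.8  28.9  87.7   0.   63.4  47.5] [ 0.2  2.6 -3.9] [ 0.52 -0.09  0.02] -71.3
v13 jaw mm 115.28 timber -0.01 jaw -0.16
v14 jaw mm 115.06 timber -0.05 jaw -0.2
```

>>> jog_arm --dr '[[0, 0, 0], [0, 0, 0], [0, 0, 0], [0, 0, 0], [0, 0, 0], [0, 0, 0], [0, 0, 0], [0, 0, 0], [0, 0, 0], [0, 0, 0]]' --slide '[[-0.0003, 0, -0.002], [0, 0, -0.003], [0, 0, -0.003], [0, 0, -0.004], [0, 0, -0.005], [0, 0, -0.006], [0, 0, -0.008], [0, 0, -0.01], [0, 0, -0.015], [0, 0, -0.015]]' --gripper '[-1, -1, -1, -1, -1, -1, -1, -1, -1, -1]'

```text
time_s: 24.1
position: [0.5295, -0.105, 0.1764]
tool_rot: [[0.32, -0.947, 0.0], [-0.947, -0.32, -0.0], [0.0, -0.0, -1.0]]
ft_force: [0.6, 0.4, -2.2]
grip_width: 0.0287
```

```bash
python3 tq.py; python3 snap.py v15 230,180,160,120,5 -;python3 jaw.py v12 v13 v14 v15
```

```text
24.1 [ 0.029 -0.061  0.014] 0.0 0.0 [ 0.6  0.4 -2.2] 47.55 [ 0.5295 -0.105   0.1764]
24.15 [ 0.5304 -0.1053  0.1789] [-23.8  23.9  82.1  -0.   73.7  47.6] [0.6 0.2 0.1] [ 0.03 -0.12 -0.04] -71.3
v12 jaw mm 115.75 timber -0.02 jaw -0.01
v13 jaw mm 115.28 timber -0.01 jaw -0.16
v14 jaw mm 115.06 timber -0.05 jaw -0.2
v15 jaw mm 115.27 timber -0.05 jaw -0.23
```

View pics/v15_scene.png

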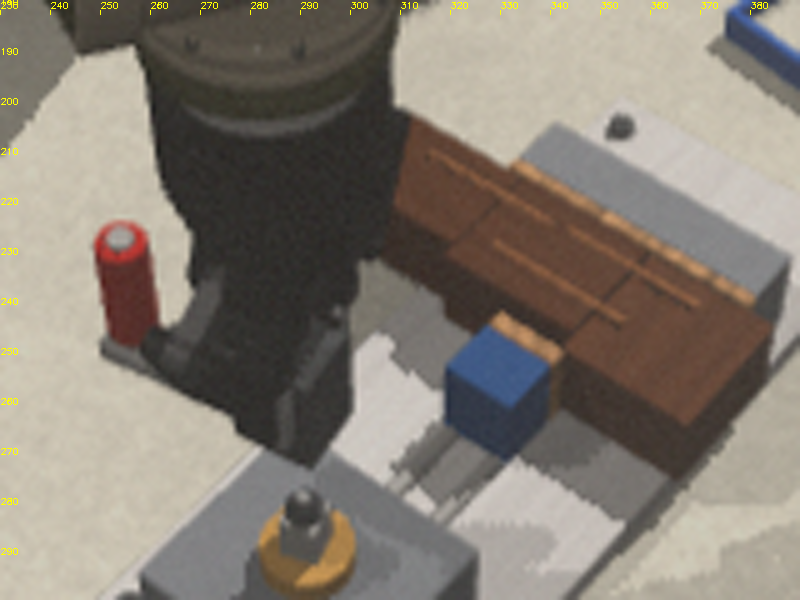

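The crank is off and the shaft is bare. The pad corner rests against the timber's thick step at scene (560,355 in the crop). The jaw reading is unchanged at 115.3 mm. Carrying the crank to the tray.

>>> jog_arm --dr '[[0, 0, 0], [0, 0, 0], [0, 0, 0], [0, 0, 0], [0, 0, 0], [0, 0, 0], [0, 0, 0], [0, 0, 0], [0, 0, 0], [0, 0, 0]]' --slide '[[-0.0387, -0.0129, 0], [-0.0387, -0.0129, 0], [-0.0387, -0.0129, 0], [-0.0387, -0.0129, 0], [-0.0387, -0.0129, 0], [-0.0387, -0.0129, 0], [-0.0387, -0.0129, 0], [-0.0387, -0.0129, 0], [-0.0387, -0.0129, 0], [-0.0387, -0.0129, 0]]' --gripper '[-1, -1, -1, -1, -1, -1, -1, -1, -1, -1]'

```text
time_s: 25.15
position: [0.5276, 0.3047, 0.1754]
tool_rot: [[0.32, -0.947, 0.0], [-0.947, -0.32, -0.0], [0.0, -0.0, -1.0]]
ft_force: [0.7, 0.1, -2.8]
grip_width: 0.029
```

>>> jog_arm --dr '[[0, 0, 0], [0, 0, 0], [0, 0, 0], [0, 0, 0], [0, 0, 0], [0, 0, 0], [0, 0, 0], [0, 0, 0], [0, 0, 0], [0, 0, 0]]' --slide '[[-0.0387, -0.0129, 0], [-0.0387, -0.0129, 0], [0, 0, 0.02], [0, 0, 0.02], [0, 0, 0.02], [0, 0, 0.02], [0, 0, 0.02], [0, 0, 0.015], [0, 0, 0], [0, 0, 0]]' --gripper '[-1, -1, -1, -1, -1, -1, -1, -1, -1, -1]'

```text
time_s: 26.15
position: [0.5278, 0.3847, 0.0607]
tool_rot: [[0.32, -0.947, 0.0], [-0.947, -0.32, 0.0], [0.0, -0.0, -1.0]]
ft_force: [-0.3, 0.3, -2.0]
grip_width: 0.0287
```

```bash
python3 tq.py; python3 snap.py v16 360,100,130,115,5 -
```

```text
26.15 [ 0.02  -0.088 -0.027] -0.0 -0.1 [-0.3  0.3 -2. ] 97.06 [0.5278 0.3847 0.0607]
26.2 [0.528  0.3848 0.0612] [25.7 41.3 70.4 -0.  68.2 97.1] [-0.3 -0.  -2.2] [-0.03 -0.06  0.04] -71.3
```

View pics/v16_scene.png

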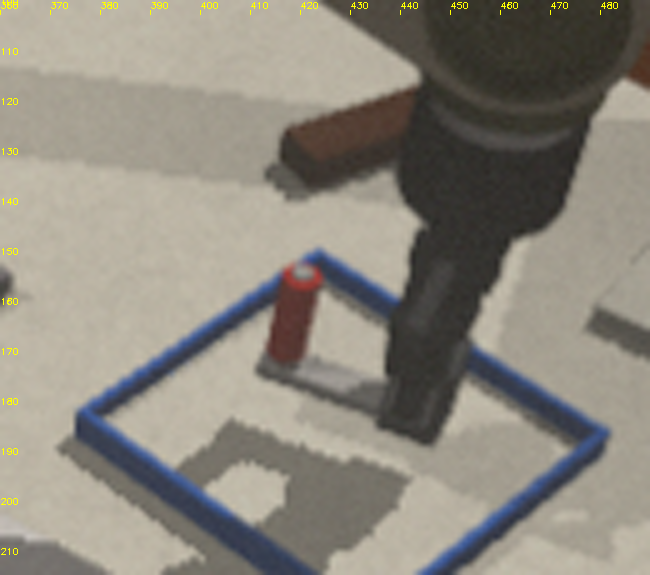

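>>> jog_arm --dr '[[0, 0, 0], [0, 0, 0], [0, 0, 0], [0, 0, 0], [0, 0, 0], [0, 0, 0], [0, 0, 0], [0, 0, 0], [0, 0, 0], [0, 0, 0]]' --slide '[[0, 0, 0.01], [0, 0, 0.009], [0, 0, 0.006], [0, 0, 0.003], [0, 0, 0.0015], [0, 0, 0.001], [0, 0, 0.001], [0, 0, 0.0005], [0, 0, 0], [0, 0, 0]]' --gripper '[-1, -1, -1, -1, -1, -1, -1, -1, -1, -1]'

```text
time_s: 27.2
position: [0.5276, 0.3846, 0.0299]
tool_rot: [[0.32, -0.947, 0.001], [-0.947, -0.32, 0.0], [-0.0, -0.001, -1.0]]
ft_force: [-2.9, -2.8, 8.0]
grip_width: 0.029
```

```bash
python3 tq.py
```

```text
27.2 [-0.402  0.692  0.011] 0.008 0.1 [-2.9 -2.8  8. ] 97.06 [0.5276 0.3846 0.0299]
```

Floor contact at 8 N, at the expected height. Releasing: open while holding still, then rise straight up.

>>> jog_arm --dr '[[0, 0, 0], [0, 0, 0], [0, 0, 0], [0, 0, 0], [0, 0, 0], [0, 0, 0], [0, 0, 0], [0, 0, 0], [0, 0, 0], [0, 0, 0]]' --slide '[[0, 0, -0.0006], [0, 0, 0], [0, 0, 0], [0, 0, 0], [0, 0, 0], [0, 0, 0], [0, 0, 0], [0, 0, 0], [0, 0, 0], [0, 0, 0]]' --gripper '[-1, -1, 1, 1, 1, 1, 1, 1, 1, 1]' --force 40

```text
time_s: 28.2
position: [0.5275, 0.3846, 0.0288]
tool_rot: [[0.32, -0.947, -0.0], [-0.947, -0.32, 0.0], [-0.0, 0.0, -1.0]]
ft_force: [0.3, 0.7, 0.1]
grip_width: 0.0857
```

>>> jog_arm --dr '[[0, 0, 0], [0, 0, 0], [0, 0, 0], [0, 0, 0], [0, 0, 0], [0, 0, 0], [0, 0, 0], [0, 0, 0], [0, 0, 0], [0, 0, 0]]' --slide '[[0, 0, 0], [0, 0, -0.01], [0, 0, -0.02], [0, 0, -0.02], [0, 0, -0.025], [0, 0, -0.03], [0, 0, -0.03], [0, 0, -0.03], [0, 0, -0.03], [0, 0, 0]]' --gripper '[1, 1, 1, 1, 1, 1, 1, 1, 1, 1]'

```text
time_s: 29.2
position: [0.5285, 0.3852, 0.2294]
tool_rot: [[0.32, -0.947, 0.008], [-0.947, -0.32, 0.004], [-0.001, -0.009, -1.0]]
ft_force: [-0.0, -0.9, 0.6]
grip_width: 0.0855
```

>>> jog_arm --dr '[[0, 0, 0], [0, 0, 0], [0, 0, 0], [0, 0, 0], [0, 0, 0], [0, 0, 0], [0, 0, 0], [0, 0, 0], [0, 0, 0], [0, 0, 0]]' --slide '[[0, 0.04, 0], [0, 0.04, 0], [0, 0.04, 0], [0, 0.04, 0], [0, 0, 0], [0, 0, 0], [0, 0, 0], [0, 0, 0], [0, 0, 0], [0, 0, 0]]' --gripper '[1, 1, 1, 1, 1, 1, 1, 1, 1, 1]'

```text
time_s: 30.2
position: [0.3763, 0.3335, 0.2236]
tool_rot: [[0.32, -0.947, -0.0], [-0.947, -0.32, -0.0], [0.0, 0.0, -1.0]]
ft_force: [-0.7, 0.5, 0.6]
grip_width: 0.0854
```

```bash
python3 tq.py;python3 - <<'E'
from h import *
from rig import viewer
for c in("scene","top"):
    d=viewer.get_image(c);pickle.dump(d,open(f"v17_{c}.pkl","wb"));cv2.imwrite(f"pics/v17_{c}.png",d["pixels"])
crop(load("v17_scene.pkl"),370,145,120,90,6,"pics/v17_st.png");crop(load("v17_top.pkl"),130,205,90,90,6,"pics/v17_tt.png")
E
python3 jaw.py v12 v15 v17
```

```text
30.2 [-0.069  0.018 -0.037] -0.0 0.0 [-0.7  0.5  0.6] 99.37 [0.3763 0.3335 0.2236]
v12 jaw mm 115.75 timber -0.02 jaw -0.01
v15 jaw mm 115.27 timber -0.05 jaw -0.23
v17 jaw mm 115.83 timber -0.04 jaw -0.17
```

View pics/v17_scene.png

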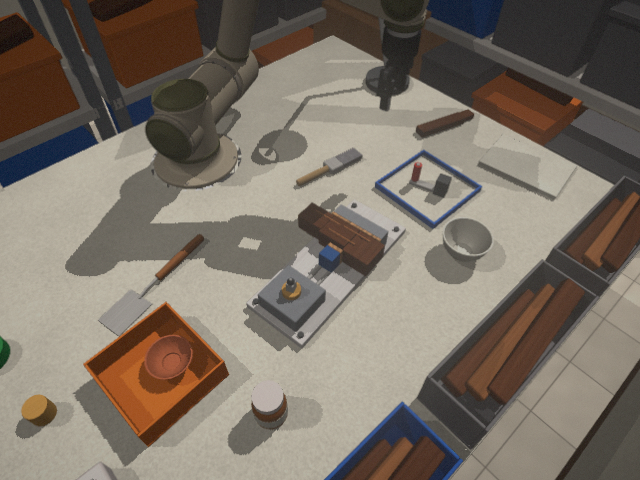

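View pics/v17_st.png

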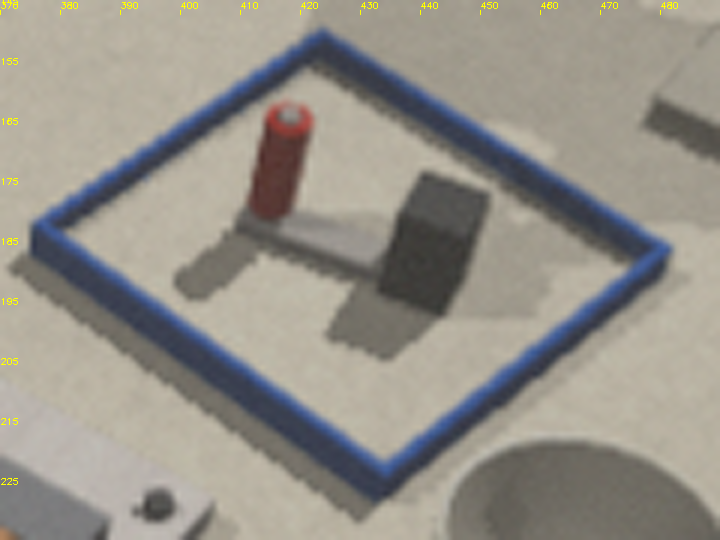

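View pics/v17_top.png

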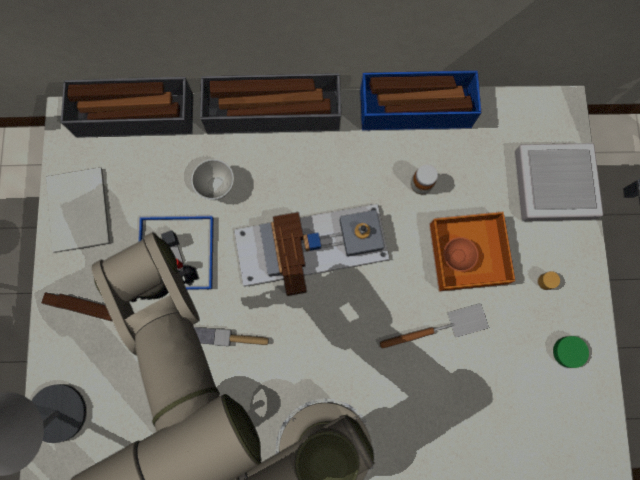

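Run:
```python
from h import *
t=load("v17_top.pkl");s=load("v17_scene.pkl")
crop(t,255,205,75,95,6,"pics/v17_tc.png");crop(s,290,195,100,85,7,"pics/v17_sc.png")
S=lambda x,y:(370+(x+.5)/6-.5,145+(y+.5)/6-.5)
g=at(s,S(289,114),.069);hs=[at(s,S(*p),.053)for p in[(424,172),(490,193),(468,227),(403,207)]];h=np.mean(hs,0);print(g,h,np.linalg.norm((g-h)[:2]),h+(g-h)*33/70)
```

```text
[0.46192688 0.36271595 0.069     ] [0.52860127 0.38590263 0.053     ] 0.07059105938481629 [0.49716906 0.37497177 0.06054286]
```

View pics/v17_tc.png

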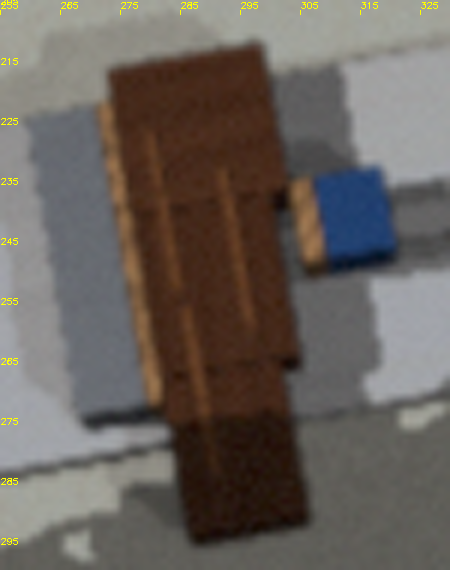

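View pics/v17_sc.png

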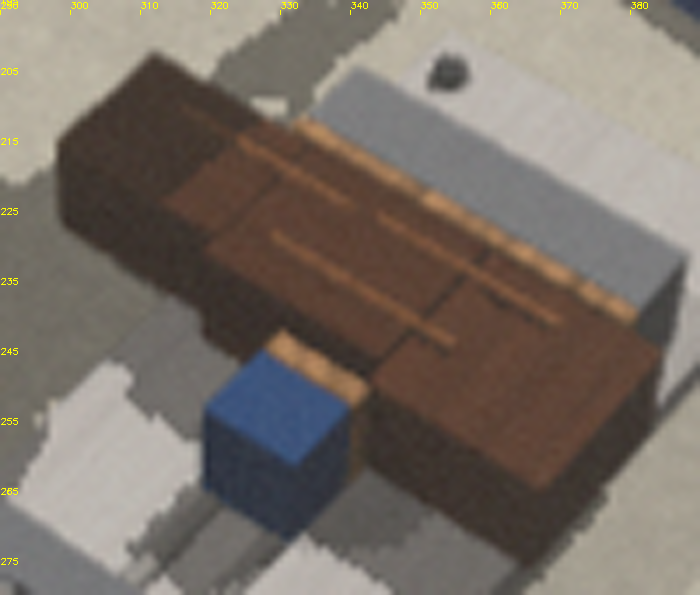

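The timber lies flush along the fixed jaw's cork and the pad bears on the thick step. The crank lies flat with crank_mid at (0.497, 0.375), against a tray centre of (0.497, 0.3735). Nothing else has moved and the arm is clear, so I'm handing in.

```bash
python3 -c "
from rig import env
print(env.close_job())"
```

```text
the job is handed in; nothing more can be done
None
```

I fitted the crank fully down on the shaft and wound it clockwise about 217° until the timber was nipped. I then lifted it off, laid it flat in the middle of its blue tray, and handed the job in at about 30 s.

**Fit:** the crank went over the square without any searching and rested on the collar, with about 12 N of press at the expected height.

**Jaw force:**
- The winding torque rose from about 0.34 to 0.77 N m, which puts the peak jaw force at about 42 N. That is below crushing but a little over the 40 N upper limit.
- I eased the crank back. The shaft seemed to spring back slightly, which would leave about 30 N on the timber.
- That last figure is inferred, not measured. My image estimates of the jaw's recoil disagreed, from about 0 to 0.5 mm, partly because the shadows changed.

**Hold:** the last pictures show the timber flush against the fixed jaw. The pad touches only the corner of the thick step, an overlap of roughly 5 mm by my estimate, with a gap of about 6 mm to the middle step. The overlap and the contact itself are near the limit of what the camera can resolve.

**Tray and surroundings:** the crank lies flat, its midpoint within about 2 mm of the tray centre. The other objects looked unmoved by eye, and the open gripper touches nothing.

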